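# Check the levers of a sieve clamp for binding

## Robot

A 6-joint arm with a two-finger parallel gripper is mounted at the origin on a cart in front of the work surface, level with it; the furniture and walls round the work are solid. World frame = base frame: x ahead of the robot, y to its left, z up, the work surface at z = 0. Lengths are in m, angles in degrees, forces in N, time in s.
With the tool pointing down it reaches from about 0.3 to 0.75 m from the base axis. Payload 8.5 kg.
Tool frame: the origin (TCP) lies midway between the tips of the shut fingers; the grasp point (between the pads) lies 19 mm behind it; y points along the fingers, z is the direction in which the jaws open and shut, and the axes are right-handed (so a half turn about y gives the same grasp; the last joint's range is limited). The gripper opens to 85 mm and grips with 20 to 120 N. Pads are 22 mm wide; open, the fingers measure 114 mm over their backs; the gripper's body (76 mm by 85 mm) begins 54 mm behind the grasp point. The pads swing forward as they close: fully open they stand 13 mm farther back than shut.
Start: joints at [-79.257, 21.807, 74.336, -0, 83.858, -12.336], TCP at [0.216, -0.506, 0.231] pointing down, gripper open.
Joint ranges: [-178.18, 178.18], [-50.72, 133.34], [12.68, 142.11], [-81.47, 261.47], [9.98, 163.14], [-165.26, 165.26]. Speed limits (degrees/s): [136.94, 136.94, 180, 180, 180, 180].

## Interface

Orientations are given as a 3x3 rotation matrix whose columns are the frame's x, y, z axes.
In Python, from rig import status, imaging, job gives the robot as it stands. The module is installed in compiled form; this text tells all that it offers.
- The arm moves only by the tool jog_arm, never from a script. Its argument "rows" is a list of rows, each an object of numbers: "hand": the opening, from 0 (shut) to 1 (fully open); "dx", "dy", "dz": the shift along the tool's x, y, z in cm; "ax", "ay", "az": the turn, a rotation vector about the tool's x, y, z in degrees. In form: [{"hand": .., "dx": .., "dy": .., "dz": .., "ax": .., "ay": .., "az": ..}, ...]. A call has exactly 5 rows; each row shifts and turns the commanded pose from where the row before left it, along the tool's axes as they then stand; what a row does not reach is not made up. A row lasts 1/12 s, in which the tool goes at most 41.7 mm and 7.16 degrees, less where a joint would pass 70% of its speed; a pose out of reach is approached as far as the arm can. A call is refused whole if a number of a shift passes 4.17 or a number of a turn 7.16, either way. A call with a gripper value outside its range is refused whole. The fingers move at their own pace and stop on an object; "newtons" is the grip in N (left out, the last holds). Time passes only in rows, so rows that do not move let the fingers close, or fill a call up. It gives the time, the measured TCP pose, the force and the opening at its end, in the units of the state.
- status.observe(): the state, without advancing time (a new reading comes with each control period).
- imaging.get_image(name): name is "side" or "top" or "wrist"; returns the picture (400x640x3 uint8, red, green, blue); there is no depth.
- imaging.camera_model(name): a dict with "K" (3x3 intrinsics, pixels), "position" and "rotation" of the camera in the world; the wrist camera has in their place "tool_from_camera" (4x4, takes a point from camera to tool coordinates, whose origin is the TCP and whose axes are the tool frame's). Camera axes: x right, y down, z forward; pixel columns grow to the right and rows downward; lengths in m; the calibration is good to about 2 mm. The wrist camera is an equidistant fisheye: a pixel r from the principal point sees the ray r / f radians off the axis. A picture is of the moment at which its call begins: read the wrist's pose just before it. camera_model takes no time and is no camera call.
- job.close_job(): hands the job in, once; it reports no verdict.
The state is a dict: "time_s": time; "q": joint angles; "qvel": joint speeds; "joint_efforts": joint torques, N m; "position": TCP position; "tool_rot": TCP orientation; "ft_force": force on the tool from outside, world axes, zero at the start; "wrist_torque": the same for the moment, N m; "grip_width": finger opening in m.
Only numpy, scipy, OpenCV 4.12 (cv2) and the standard library are available. Lean on these libraries where they do the work, as an engineer would, in place of code of your own. Each camera call takes 0.05 s, during which the arm holds its last target.

## Task

Check the two swing levers of the sieve clamp for binding: swing both of them from the open side towards closed, each as far as it goes without forcing it. One will close fully, right against its stop; the other jams part-way. Once both have been swung in, swing the jammed one back to fully open, so that it can be seen to need repair, and leave the good one fully closed.

Things in the scene. Friction and masses are not known exactly. Their poses are not given: they have to be found in the camera images.
- clamp: sieve clamp fixed to the worktop: aluminium plate 130 x 250 x 14 mm, a ring sieve (83 mm wide, top at 50 mm) in the middle, a level-swinging lever on a post at either side. Origin on the worktop, half-way between the lever pivots. x axis away from the robot (yaw up to 0.3 rad), y left. Closed levers point to its -x (to the robot); open ones 70 degrees from there, out to their own side
- pivot_left (a point): pivot of the left lever, on its vertical axis, 60 mm above the worktop; 60 mm to the left (+y) of the clamp's origin
- pivot_right (a point): pivot of the right lever, on its vertical axis, 60 mm above the worktop; 60 mm to the right (-y) of the clamp's origin
- knob_left (a point): centre of the upright round black knob at the end of the left lever, 90 mm from its pivot, 92 mm above the worktop. The knob is 28 mm thick from 74 to 112 mm above the worktop, top at 118 mm; the steel bar under it (16 mm wide) lies at 55 to 65 mm. The point moves with the lever
- knob_right (a point): the same knob at the end of the right lever
- lever_left (a joint): left lever: 0 = fully open, on its outer stop pin; 1.22 rad = fully closed, on its inner stop pin; closes counter-clockwise seen from above. Starts at 0.05 to 0.3. Stays where left; 2 to 3 N at the knob move it. One of the two levers (cannot be seen which) jams at about 0.65 rad, 5 cm of knob travel short of closed, and gives only 0.04 rad per 10 N; from there it swings back freely
- lever_right (a joint): angle of the right lever, the mirror image: 0 = fully open, 1.22 rad = fully closed; seen from above it closes clockwise. Otherwise like the left lever

How it is judged:
By the outcome, as a careful person would: the job done as asked, in the order asked, and still so for the second after the job is handed in, with the robot touching nothing.
It also fails if it takes over 61 s, if anything falls off the work surface, if the arm or the gripper's body presses on something with over 40 N, if the wrist force passes 120 N, or if a joint passes its speed limit or range.

## Working session

There is one attempt and no reset: what is moved stays moved. The work goes in short steps, Python scripts to look and compute and a tool call to move; the robot and the scene stay as the last step left them, time stands still between calls to the robot, and variables do not carry over. Pictures are saved under pics/ and viewed, and the job is handed in when it is done.

Besides the shell and the picture viewer there is one more tool, called as name(argument=value, ...), one argument or row to a line, values as JSON. jog_arm: Moves the arm, as the interface text tells. Its arguments: {"type":"object","properties":{"rows":{"type":"array"},"newtons":{"type":"number"}},"required":["rows"]}

```bash
mkdir -p pics
python3 - <<'E'
from rig import status, imaging
import cv2, numpy as np
np.set_printoptions(precision=4,suppress=True)
s=status.observe()
for k,v in s.items(): print(k,v)
for n in ("top","side"):
    im=imaging.get_image(n); cv2.imwrite(f"pics/{n}0.png",im[:,:,::-1]); print(n,imaging.camera_model(n))
print(imaging.camera_model("wrist"))
E
```

```text
time_s 0.0
q [-79.2574  21.8397  74.3869  -0.0004  83.8578 -12.3371]
qvel [ 0.0054  0.0021 -0.0115 -0.1302  0.104  -0.0672]
joint_efforts [  0.0007 -44.846  -23.1276  -0.0001   0.0049  -0.    ]
position [ 0.2155 -0.5057  0.2307]
tool_rot [[-0.92   -0.0003  0.392 ]
 [-0.392   0.0014 -0.92  ]
 [-0.0003 -1.     -0.0014]]
ft_force [ 0.2757  0.5199 -0.4703]
wrist_torque [0.0582 0.0135 0.004 ]
grip_width 0.08542617070282094
top {'K': array([[449.2795,   0.    , 317.8245],
       [  0.    , 449.2795, 204.5213],
       [  0.    ,   0.    ,   1.    ]]), 'position': array([0.5057, 0.0243, 0.9545]), 'rotation': array([[-0.026 , -0.9974,  0.0672],
       [-0.9995,  0.0272,  0.0178],
       [-0.0195, -0.0667, -0.9976]])}
side {'K': array([[403.8321,   0.    , 312.9819],
       [  0.    , 403.8321, 197.4814],
       [  0.    ,   0.    ,   1.    ]]), 'position': array([0.5995, 0.7038, 0.6151]), 'rotation': array([[-0.9992,  0.0296, -0.0281],
       [ 0.0405,  0.629 , -0.7764],
       [-0.0053, -0.7769, -0.6296]])}
{'K': array([[309.7069,   0.    , 319.4787],
       [  0.    , 309.7069, 205.044 ],
       [  0.    ,   0.    ,   1.    ]]), 'tool_from_camera': array([[-0.0007,  0.9529,  0.3033, -0.0767],
       [ 0.0004, -0.3033,  0.9529, -0.1433],
       [ 1.    ,  0.0007, -0.0001,  0.0003],
       [ 0.    ,  0.    ,  0.    ,  1.    ]])}
```

View pics/top0.png

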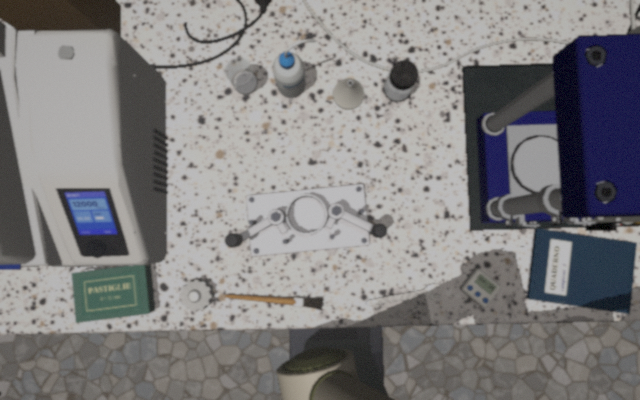

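View pics/side0.png

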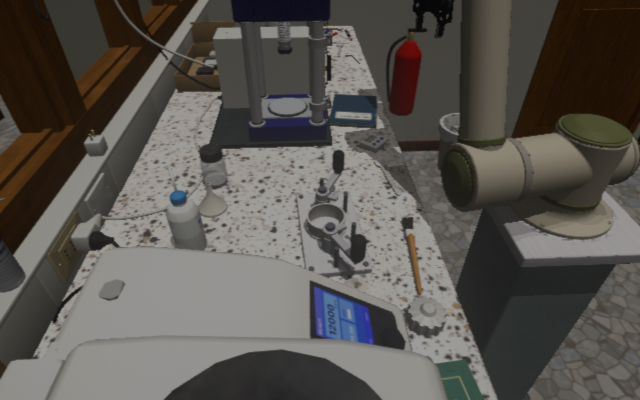

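Run:
```python
import cv2
a=cv2.imread("pics/top0.png")[170:270,215:395]; cv2.imwrite("pics/top0c.png",cv2.resize(a,None,fx=4.4,fy=4.4,interpolation=cv2.INTER_CUBIC))
a=cv2.imread("pics/side0.png")[140:285,270:400]; cv2.imwrite("pics/side0c.png",cv2.resize(a,None,fx=4,fy=4,interpolation=cv2.INTER_CUBIC))
```

```text
(no output)
```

View pics/top0c.png

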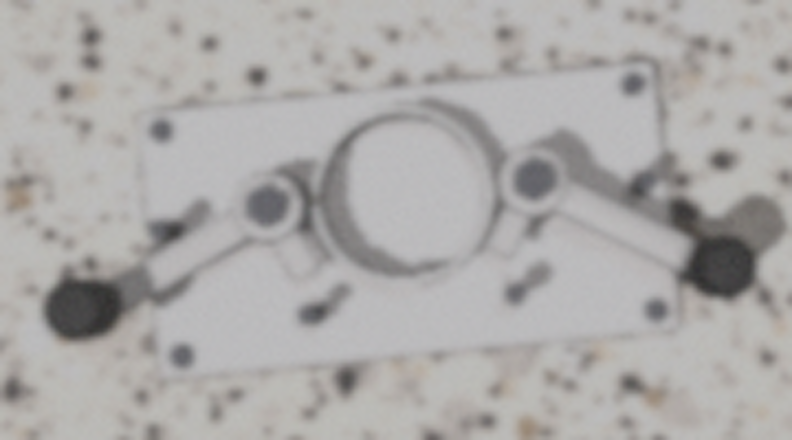

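View pics/side0c.png

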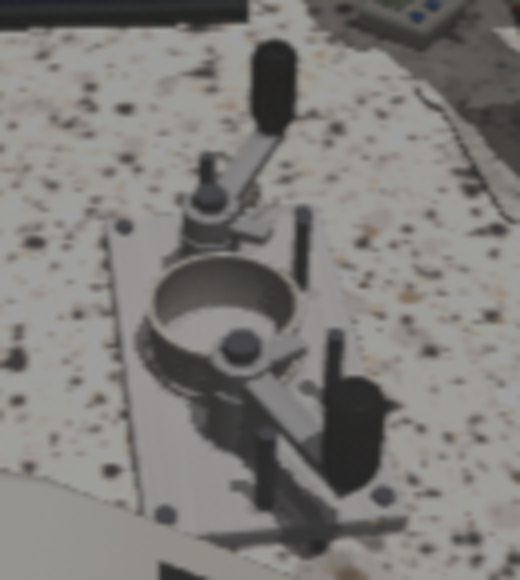

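```bash
cat > h.py <<'E'
import numpy as np
from rig import status, imaging
np.set_printoptions(precision=4,suppress=True)
def ray(n,u,v):
    c=imaging.camera_model(n); d=np.linalg.solve(c["K"],[u,v,1.]); d=c["rotation"]@d
    return c["position"],d/np.linalg.norm(d)
def onz(n,u,v,z):
    p,d=ray(n,u,v); return p+d*(z-p[2])/d[2]
def tri(a,b):
    p,d=ray("top",*a);q,e=ray("side",*b)
    t=np.linalg.lstsq(np.stack([d,-e],1),q-p,rcond=None)[0]
    A=p+t[0]*d;B=q+t[1]*e
    return (A+B)/2,np.linalg.norm(A-B)
def proj(n,X):
    c=imaging.camera_model(n); x=c["K"]@(c["rotation"].T@(np.asarray(X)-c["position"])); return x[:2]/x[2]
E
python3 - <<'E'
from h import *
T=lambda x,y:(215+x/4.4,170+y/4.4); S=lambda x,y:(270+x/4,140+y/4)
for n,a,b in [("kL top",(76,310),(360,388)),("kR top",(726,266),(273,50)),("pL",(268,205),(241,345)),("pR",(535,178),(209,192))]:
    print(n,*tri(T(*a),S(*b)))
for n,a,z in [("kL",(76,310),.118),("kR",(726,266),.118),("pL",(268,205),.07),("pR",(535,178),.07),("c1",(142,110),.014),("c2",(655,60),.014),("c3",(678,328),.014),("c4",(165,378),.014)]: print(n,onz("top",*T(*a),z))
E
```

```text
kL top [0.4992 0.201  0.115 ] 7.5180564228883645e-06
kR top [ 0.5117 -0.0755  0.1132] 0.002044916796646978
pL [0.5442 0.1233 0.0701] 0.0011940533812664041
pR [0.553  0.0034 0.073 ] 0.0012749166756504302
kL [0.4993 0.2004 0.118 ]
kR [ 0.5107 -0.0748  0.118 ]
pL [0.5436 0.1234 0.07  ]
pR [0.5525 0.0034 0.07  ]
c1 [0.5932 0.1893 0.014 ]
c2 [ 0.6103 -0.0568  0.014 ]
c3 [ 0.4826 -0.0634  0.014 ]
c4 [0.4652 0.1803 0.014 ]
```

```bash
cat >> h.py <<'E'
PL=np.array([.5438,.1234]);PR=np.array([.5527,.0034]);YAW=np.arctan2(-(PL-PR)[0],(PL-PR)[1])
def knob(side,q,r=.09):
    a=np.radians(70)-q; d=np.array([-np.cos(a),np.sin(a)*(1 if side=='L' else -1)])
    R=np.array([[np.cos(YAW),-np.sin(YAW)],[np.sin(YAW),np.cos(YAW)]])
    return (PL if side=='L' else PR)+R@d*r
def jyaw(side,q):  # tool z yaw in deg, tangential
    u=knob(side,q)-(PL if side=='L' else PR); a=np.degrees(np.arctan2(u[1],u[0]))
    t=a-90 if side=='L' else a+90   # L: opening dir as +z (yaw 30..94) ; R: opening dir
    return (t+180)%360-180
def cur():
    s=status.observe(); R=np.array(s["tool_rot"]); return np.array(s["position"]),np.degrees(np.arctan2(R[1,2],R[0,2])),s
def plan(wps,hand,pose=None,nd=1):
    """wps: list of (x,y,z,yaw,nrows)"""
    p,ya,s=cur()
    if pose is not None: p,ya=np.array(pose[:3]),pose[3]
    p0,y0=p.copy(),ya; k=0
    for x,y,z,w,n in wps:
        for i in range(1,n+1):
            f=i/n; tp=p0+f*(np.array([x,y,z])-p0); dw0=(w-y0+180)%360-180 if abs(w-y0)>180 else w-y0
            ty=y0+f*dw0
            c,sn=np.cos(np.radians(ya)),np.sin(np.radians(ya))
            R=np.array([[sn,0,c],[-c,0,sn],[0,-1,0]])
            d=np.round(100*R.T@(tp-p),nd); a=np.round(-(ty-ya),1)
            p=p+R@d/100; ya=ya-a; k+=1
            print('{"hand":%g,"dx":%g,"dy":%g,"dz":%g,"ay":%g}'%(hand,d[0]+0,d[1]+0,d[2]+0,a+0)+("" if k%5 else "  <<"))
        p0,y0=np.array([x,y,z]),y0+dw0
    print("end",p,ya)
E
python3 - <<'E'
from h import *
print(np.degrees(YAW))
for s in "LR":
    for q in (0,.1,.2,.65,1.22): print(s,q,knob(s,q),jyaw(s,q))
k=knob('R',.21)
plan([(.34,-.27,.23,-48,8),(k[0],k[1],.2,jyaw('R',.21),7)],0.5)
E
```

```text
4.2416709774017
L 0 [0.5068 0.2055] 24.241670977401697
L 0.1 [0.4988 0.2014] 29.97124892870994
L 0.2 [0.4913 0.1965] 35.700826880018184
L 0.65 [0.4647 0.1664] 61.48392766090524
L 1.22 [0.454  0.1169] 94.14252198336214
R 0 [ 0.5283 -0.0832] -15.758329022598303
R 0.1 [ 0.5197 -0.0803] -21.487906973906547
R 0.2 [ 0.5115 -0.0766] -27.21748492521479
R 0.65 [ 0.4808 -0.0508] -53.000585706101816
R 1.22 [ 0.463  -0.0034] -85.65918002855875
{"hand":0.5,"dx":-2.6,"dy":0,"dz":-2.1,"ay":-2.4}
{"hand":0.5,"dx":-2.7,"dy":0,"dz":-2,"ay":-2.3}
{"hand":0.5,"dx":-2.7,"dy":0,"dz":-1.9,"ay":-2.4}
{"hand":0.5,"dx":-2.8,"dy":0,"dz":-1.7,"ay":-2.4}
{"hand":0.5,"dx":-2.9,"dy":0,"dz":-1.7,"ay":-2.3}  <<
{"hand":0.5,"dx":-3,"dy":0.1,"dz":-1.5,"ay":-2.4}
{"hand":0.5,"dx":-3,"dy":0,"dz":-1.4,"ay":-2.4}
{"hand":0.5,"dx":-3.1,"dy":0,"dz":-1.3,"ay":-2.3}
{"hand":0.5,"dx":-3.7,"dy":0.4,"dz":-0.4,"ay":-2.9}
{"hand":0.5,"dx":-3.6,"dy":0.4,"dz":-0.3,"ay":-2.9}  <<
{"hand":0.5,"dx":-3.7,"dy":0.5,"dz":0,"ay":-2.9}
{"hand":0.5,"dx":-3.7,"dy":0.4,"dz":0.1,"ay":-2.9}
{"hand":0.5,"dx":-3.7,"dy":0.4,"dz":0.3,"ay":-2.9}
{"hand":0.5,"dx":-3.6,"dy":0.5,"dz":0.6,"ay":-2.8}
{"hand":0.5,"dx":-3.7,"dy":0.4,"dz":0.6,"ay":-2.9}  <<
end [ 0.5106 -0.0758  0.1998] -27.81823818984213
```

jog_arm(
  rows=[
    {"hand": 0.5,"dx": -2.6,"dy": 0,"dz": -2.1,"ay": -2.4},
    {"hand": 0.5,"dx": -2.7,"dy": 0,"dz": -2,"ay": -2.3},
    {"hand": 0.5,"dx": -2.7,"dy": 0,"dz": -1.9,"ay": -2.4},
    {"hand": 0.5,"dx": -2.8,"dy": 0,"dz": -1.7,"ay": -2.4},
    {"hand": 0.5,"dx": -2.9,"dy": 0,"dz": -1.7,"ay": -2.3},
  ],
  newtons=20,
)

```text
invalid input at $.rows[0]: expected keys hand, dx, dy, dz, ax, ay, az
```

jog_arm(
  rows=[
    {"hand": 0.5,"dx": -3,"dy": 0.1,"dz": -1.5,"ay": -2.4},
    {"hand": 0.5,"dx": -3,"dy": 0,"dz": -1.4,"ay": -2.4},
    {"hand": 0.5,"dx": -3.1,"dy": 0,"dz": -1.3,"ay": -2.3},
    {"hand": 0.5,"dx": -3.7,"dy": 0.4,"dz": -0.4,"ay": -2.9},
    {"hand": 0.5,"dx": -3.6,"dy": 0.4,"dz": -0.3,"ay": -2.9},
  ],
)

```text
invalid input at $.rows[0]: expected keys hand, dx, dy, dz, ax, ay, az
```

jog_arm(
  rows=[
    {"hand": 0.5,"dx": -3.7,"dy": 0.5,"dz": 0,"ay": -2.9},
    {"hand": 0.5,"dx": -3.7,"dy": 0.4,"dz": 0.1,"ay": -2.9},
    {"hand": 0.5,"dx": -3.7,"dy": 0.4,"dz": 0.3,"ay": -2.9},
    {"hand": 0.5,"dx": -3.6,"dy": 0.5,"dz": 0.6,"ay": -2.8},
    {"hand": 0.5,"dx": -3.7,"dy": 0.4,"dz": 0.6,"ay": -2.9},
  ],
)

```text
invalid input at $.rows[0]: expected keys hand, dx, dy, dz, ax, ay, az
```

jog_arm(
  rows=[
    {"hand": 0.5},
    {"hand": 0.5},
    {"hand": 0.5},
    {"hand": 0.5},
    {"hand": 0.5},
  ],
)

```text
invalid input at $.rows[0]: expected keys hand, dx, dy, dz, ax, ay, az
```

Run:
```python
from h import *
import cv2
p,y,s=cur(); print(p,y,s)
im=imaging.get_image("wrist"); cv2.imwrite("pics/w1.png",im[:,:,::-1])
k=knob('R',.21)
# predicted fisheye pixel of knob top
c=imaging.camera_model("wrist"); T=c["tool_from_camera"]; R=np.array(s["tool_rot"])
for X in ([*k,.118],[*k,.074],[*PR,.065]):
    t=R.T@(np.array(X)-p); x=T[:3,:3].T@(t-T[:3,3]); th=np.arctan2(np.hypot(x[0],x[1]),x[2]); f=c["K"][0,0]
    print(c["K"][:2,2]+f*th*x[:2]/np.hypot(x[0],x[1]))
```

```text
[ 0.2155 -0.5057  0.2308] -66.91823818984211 {'time_s': 0.1, 'q': array([-79.2572,  21.8372,  74.3783,  -0.0009,  83.8572, -12.3388]), 'qvel': array([-0.0739, -0.1735, -0.145 , -0.0489, -0.0128,  0.0183]), 'joint_efforts': array([  0.004 , -44.9223, -23.1656,  -0.0001,   0.0036,  -0.    ]), 'position': array([ 0.2155, -0.5057,  0.2308]), 'tool_rot': array([[-0.9199, -0.0003,  0.392 ],
       [-0.392 ,  0.0012, -0.9199],
       [-0.0003, -1.    , -0.0012]]), 'ft_force': array([ 1.3448,  0.2916, -0.144 ]), 'wrist_torque': array([ 0.0322,  0.0215, -0.0033]), 'grip_width': 0.08544608076977543}
[  96.0233 -134.3967]
[ 112.3453 -119.576 ]
[  95.7414 -132.5463]
```

View pics/w1.png

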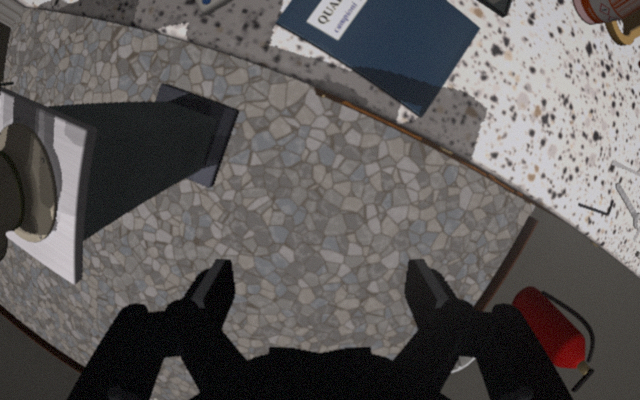

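All seven keys are needed; the moves were refused whole (nothing moved). Repeating the first one with full rows.

jog_arm(
  rows=[
    {"hand": 0.5,"dx": -2.6,"dy": 0,"dz": -2.1,"ax": 0,"ay": -2.4,"az": 0},
    {"hand": 0.5,"dx": -2.7,"dy": 0,"dz": -2,"ax": 0,"ay": -2.3,"az": 0},
    {"hand": 0.5,"dx": -2.7,"dy": 0,"dz": -1.9,"ax": 0,"ay": -2.4,"az": 0},
    {"hand": 0.5,"dx": -2.8,"dy": 0,"dz": -1.7,"ax": 0,"ay": -2.4,"az": 0},
    {"hand": 0.5,"dx": -2.9,"dy": 0,"dz": -1.7,"ax": 0,"ay": -2.3,"az": 0},
  ],
  newtons=20,
)

```text
time_s: 0.57
position: [0.2934, -0.3573, 0.2311]
tool_rot: [[-0.819, -0.0, 0.573], [-0.573, 0.0, -0.819], [-0.0, -1.0, -0.0]]
ft_force: [0.5, -0.3, 0.8]
grip_width: 0.0428
```

jog_arm(
  rows=[
    {"hand": 0.5,"dx": -3,"dy": 0.1,"dz": -1.5,"ax": 0,"ay": -2.4,"az": 0},
    {"hand": 0.5,"dx": -3,"dy": 0,"dz": -1.4,"ax": 0,"ay": -2.4,"az": 0},
    {"hand": 0.5,"dx": -3.1,"dy": 0,"dz": -1.3,"ax": 0,"ay": -2.3,"az": 0},
    {"hand": 0.5,"dx": -3.7,"dy": 0.4,"dz": -0.4,"ax": 0,"ay": -2.9,"az": 0},
    {"hand": 0.5,"dx": -3.6,"dy": 0.4,"dz": -0.3,"ax": 0,"ay": -2.9,"az": 0},
  ],
)

```text
time_s: 0.98
position: [0.3889, -0.2133, 0.2225]
tool_rot: [[-0.671, 0.001, 0.742], [-0.742, -0.0, -0.671], [-0.0, -1.0, 0.001]]
ft_force: [1.3, -1.0, 0.1]
grip_width: 0.0426
```

jog_arm(
  rows=[
    {"hand": 0.5,"dx": -3.7,"dy": 0.5,"dz": 0,"ax": 0,"ay": -2.9,"az": 0},
    {"hand": 0.5,"dx": -3.7,"dy": 0.4,"dz": 0.1,"ax": 0,"ay": -2.9,"az": 0},
    {"hand": 0.5,"dx": -3.7,"dy": 0.4,"dz": 0.3,"ax": 0,"ay": -2.9,"az": 0},
    {"hand": 0.5,"dx": -3.6,"dy": 0.5,"dz": 0.6,"ax": 0,"ay": -2.8,"az": 0},
    {"hand": 0.5,"dx": -3.7,"dy": 0.4,"dz": 0.6,"ax": 0,"ay": -2.9,"az": 0},
  ],
)

```text
time_s: 1.4
position: [0.5116, -0.0744, 0.1999]
tool_rot: [[-0.465, -0.0, 0.886], [-0.886, -0.0, -0.465], [0.0, -1.0, -0.0]]
ft_force: [0.5, -0.5, 0.8]
grip_width: 0.0428
```

jog_arm(
  rows=[
    {"hand": 0.5,"dx": 0,"dy": 0,"dz": 0,"ax": 0,"ay": 0,"az": 0},
    {"hand": 0.5,"dx": 0,"dy": 0,"dz": 0,"ax": 0,"ay": 0,"az": 0},
    {"hand": 0.5,"dx": 0,"dy": 0,"dz": 0,"ax": 0,"ay": 0,"az": 0},
    {"hand": 0.5,"dx": 0,"dy": 0,"dz": 0,"ax": 0,"ay": 0,"az": 0},
    {"hand": 0.5,"dx": 0,"dy": 0,"dz": 0,"ax": 0,"ay": 0,"az": 0},
  ],
)

```text
time_s: 1.82
position: [0.5102, -0.077, 0.2006]
tool_rot: [[-0.468, 0.0, 0.884], [-0.884, -0.0, -0.468], [0.0, -1.0, 0.0]]
ft_force: [0.1, 0.9, 1.1]
grip_width: 0.0423
```

```bash
python3 - <<'E'
import re
t=open('h.py').read().replace('"ay":%g}','"ax":0,"ay":%g,"az":0}'); 
t+='''
def wpix(X,p,R):
    c=imaging.camera_model("wrist"); T=c["tool_from_camera"]
    t=R.T@(np.array(X)-p); x=T[:3,:3].T@(t-T[:3,3]); th=np.arctan2(np.hypot(x[0],x[1]),x[2]); f=c["K"][0,0]
    return c["K"][:2,2]+f*th*x[:2]/np.hypot(x[0],x[1])
def wray(u,v,p,R):
    c=imaging.camera_model("wrist"); T=c["tool_from_camera"]; d=np.array([u,v])-c["K"][:2,2]; r=np.linalg.norm(d); th=r/c["K"][0,0]
    x=np.array([*(np.sin(th)*d/r),np.cos(th)]); return p+R@T[:3,3], R@T[:3,:3]@x
def wonz(u,v,z,p,R):
    o,d=wray(u,v,p,R); return o+d*(z-o[2])/d[2]
'''
open('h.py','w').write(t)
E
python3 - <<'E'
from h import *
import cv2
p,y,s=cur(); print(p,y,s["ft_force"],s["grip_width"],s["time_s"],s["q"])
im=imaging.get_image("wrist"); cv2.imwrite("pics/w2.png",im[:,:,::-1])
k=knob('R',.21)
R=np.array(s["tool_rot"])
for X in ([*k,.118],[*k,.074],[*PR,.065],[*p[:2],.118]): print(wpix(X,p,R))
E
```

```text
[ 0.5102 -0.077   0.2006] -27.930128806712695 [0.0993 0.857  1.0992] 0.042265115585280025 1.8167 [-21.742   19.8661  82.7565  -0.0052  77.3626   6.1893]
[320.1351 210.0062]
[320.0339 194.5214]
[319.8652  93.946 ]
[319.952  211.1605]
```

View pics/w2.png

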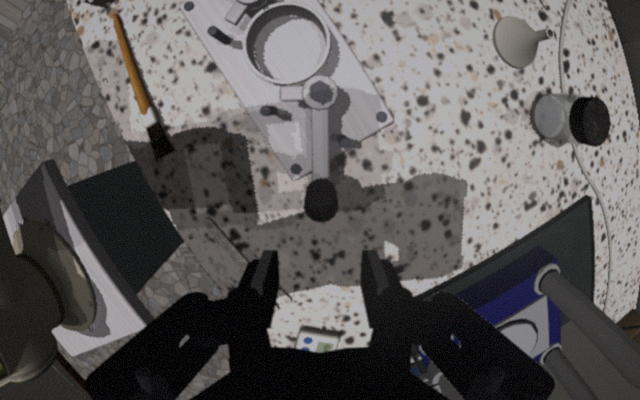

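jog_arm(
  rows=[
    {"hand": 0.5,"dx": 0,"dy": 3,"dz": 0,"ax": 0,"ay": 0,"az": 0},
    {"hand": 0.5,"dx": 0,"dy": 3,"dz": 0,"ax": 0,"ay": 0,"az": 0},
    {"hand": 0.5,"dx": 0,"dy": 3,"dz": 0,"ax": 0,"ay": 0,"az": 0},
    {"hand": 0.5,"dx": 0,"dy": 2.0,"dz": 0,"ax": 0,"ay": 0,"az": 0},
    {"hand": 0.5,"dx": 0,"dy": 0.8,"dz": 0,"ax": 0,"ay": 0,"az": 0},
  ],
)

```text
time_s: 2.28
position: [0.5092, -0.0763, 0.0799]
tool_rot: [[-0.468, -0.004, 0.884], [-0.884, 0.002, -0.468], [0.0, -1.0, -0.004]]
ft_force: [1.0, -0.3, 0.5]
grip_width: 0.0424
```

jog_arm(
  rows=[
    {"hand": 0.42,"dx": 0,"dy": 0,"dz": 0,"ax": 0,"ay": 0,"az": 0},
    {"hand": 0.42,"dx": 0,"dy": 0,"dz": 0,"ax": 0,"ay": 0,"az": 0},
    {"hand": 0.42,"dx": 0,"dy": 0,"dz": 0,"ax": 0,"ay": 0,"az": 0},
    {"hand": 0.42,"dx": 0,"dy": 0,"dz": 0,"ax": 0,"ay": 0,"az": 0},
    {"hand": 0.42,"dx": 0,"dy": 0,"dz": 0,"ax": 0,"ay": 0,"az": 0},
  ],
)

```text
time_s: 2.7
position: [0.5111, -0.0762, 0.0834]
tool_rot: [[-0.467, 0.002, 0.884], [-0.884, -0.001, -0.467], [-0.0, -1.0, 0.002]]
ft_force: [-0.0, -0.4, -0.5]
grip_width: 0.0354
```

Run:
```python
from h import *
import cv2
p,y,s=cur(); print(p,y,s["ft_force"],s["grip_width"],s["time_s"],s["q"])
im=imaging.get_image("wrist"); cv2.imwrite("pics/w3.png",im[:,:,::-1])
im=imaging.get_image("side")[120:290,230:420]; cv2.imwrite("pics/s3.png",cv2.resize(im[:,:,::-1],None,fx=3.5,fy=3.5))
# arc close R from .21 to .6, push lead = gap half ~4mm beyond in tangent
k=[(*knob('R',q),.0825,jyaw('R',q),1) for q in np.arange(.21+.05,1.26,.04)]
plan(k,.42,nd=2)
```

```text
[ 0.5111 -0.0762  0.0834] -27.82100839045086 [-0.01   -0.414  -0.4719] 0.03542365820960345 2.7 [-21.6249  27.768   92.2041  -0.      59.9101   6.1961]
{"hand":0.42,"dx":0,"dy":0.04,"dz":-0.46,"ax":0,"ay":2.8,"az":0}
{"hand":0.42,"dx":0,"dy":0,"dz":-0.36,"ax":0,"ay":2.3,"az":0}
{"hand":0.42,"dx":-0.01,"dy":0,"dz":-0.36,"ax":0,"ay":2.3,"az":0}
{"hand":0.42,"dx":-0.01,"dy":0,"dz":-0.36,"ax":0,"ay":2.3,"az":0}
{"hand":0.42,"dx":-0.01,"dy":0,"dz":-0.36,"ax":0,"ay":2.3,"az":0}  <<
{"hand":0.42,"dx":0,"dy":0,"dz":-0.36,"ax":0,"ay":2.3,"az":0}
{"hand":0.42,"dx":-0.01,"dy":0,"dz":-0.36,"ax":0,"ay":2.3,"az":0}
{"hand":0.42,"dx":-0.01,"dy":0,"dz":-0.36,"ax":0,"ay":2.3,"az":0}
{"hand":0.42,"dx":0,"dy":0,"dz":-0.36,"ax":0,"ay":2.3,"az":0}
{"hand":0.42,"dx":-0.01,"dy":0,"dz":-0.36,"ax":0,"ay":2.3,"az":0}  <<
{"hand":0.42,"dx":-0.01,"dy":0,"dz":-0.36,"ax":0,"ay":2.3,"az":0}
{"hand":0.42,"dx":-0.01,"dy":0,"dz":-0.36,"ax":0,"ay":2.2,"az":0}
{"hand":0.42,"dx":0,"dy":0,"dz":-0.36,"ax":0,"ay":2.3,"az":0}
{"hand":0.42,"dx":-0.01,"dy":0,"dz":-0.36,"ax":0,"ay":2.3,"az":0}
{"hand":0.42,"dx":-0.01,"dy":0,"dz":-0.36,"ax":0,"ay":2.3,"az":0}  <<
{"hand":0.42,"dx":-0.01,"dy":0,"dz":-0.36,"ax":0,"ay":2.3,"az":0}
{"hand":0.42,"dx":0,"dy":0,"dz":-0.36,"ax":0,"ay":2.3,"az":0}
{"hand":0.42,"dx":-0.01,"dy":0,"dz":-0.36,"ax":0,"ay":2.3,"az":0}
{"hand":0.42,"dx":-0.01,"dy":0,"dz":-0.36,"ax":0,"ay":2.3,"az":0}
{"hand":0.42,"dx":-0.01,"dy":0,"dz":-0.36,"ax":0,"ay":2.3,"az":0}  <<
{"hand":0.42,"dx":0,"dy":0,"dz":-0.36,"ax":0,"ay":2.3,"az":0}
{"hand":0.42,"dx":-0.01,"dy":0,"dz":-0.36,"ax":0,"ay":2.3,"az":0}
{"hand":0.42,"dx":-0.01,"dy":0,"dz":-0.36,"ax":0,"ay":2.3,"az":0}
{"hand":0.42,"dx":0,"dy":0,"dz":-0.36,"ax":0,"ay":2.3,"az":0}
{"hand":0.42,"dx":-0.01,"dy":0,"dz":-0.36,"ax":0,"ay":2.2,"az":0}  <<
end [ 0.4629 -0.0034  0.0825] -85.61717642152338
```

View pics/w3.png

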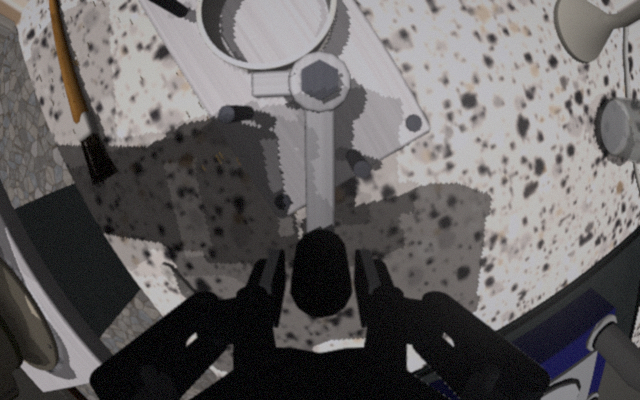

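View pics/s3.png

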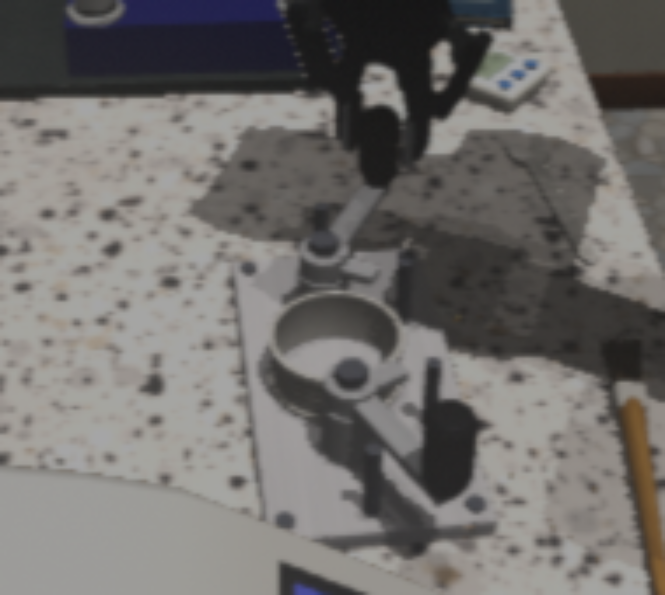

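jog_arm(
  rows=[
    {"hand": 0.42,"dx": 0,"dy": 0.05,"dz": -0.36,"ax": 0,"ay": 2.3,"az": 0},
    {"hand": 0.42,"dx": -0.01,"dy": 0,"dz": -0.36,"ax": 0,"ay": 2.3,"az": 0},
    {"hand": 0.42,"dx": -0.01,"dy": 0,"dz": -0.36,"ax": 0,"ay": 2.3,"az": 0},
    {"hand": 0.42,"dx": -0.01,"dy": 0,"dz": -0.36,"ax": 0,"ay": 2.3,"az": 0},
    {"hand": 0.42,"dx": 0,"dy": 0,"dz": -0.36,"ax": 0,"ay": 2.3,"az": 0},
  ],
)

```text
time_s: 3.22
position: [0.4962, -0.0664, 0.0823]
tool_rot: [[-0.635, 0.002, 0.772], [-0.772, -0.001, -0.635], [-0.001, -1.0, 0.002]]
ft_force: [2.3, -1.2, -0.3]
grip_width: 0.036
```

jog_arm(
  rows=[
    {"hand": 0.42,"dx": -0.01,"dy": 0,"dz": -0.36,"ax": 0,"ay": 2.3,"az": 0},
    {"hand": 0.42,"dx": -0.01,"dy": 0,"dz": -0.36,"ax": 0,"ay": 2.3,"az": 0},
    {"hand": 0.42,"dx": -0.01,"dy": 0,"dz": -0.36,"ax": 0,"ay": 2.3,"az": 0},
    {"hand": 0.42,"dx": -0.01,"dy": 0,"dz": -0.27,"ax": 0,"ay": 1.7,"az": 0},
    {"hand": 0.42,"dx": 0,"dy": 0,"dz": -0.09,"ax": 0,"ay": 0.6,"az": 0},
  ],
)

```text
time_s: 3.63
position: [0.4856, -0.0563, 0.0823]
tool_rot: [[-0.75, 0.001, 0.662], [-0.662, -0.001, -0.75], [-0.0, -1.0, 0.002]]
ft_force: [0.7, -2.9, 0.2]
grip_width: 0.0359
```

```bash
cat >> h.py <<'E'
def rep(side,pic=None):
    import cv2
    p,y,s=cur(); P=PL if side=='L' else PR; u=p[:2]-P; a=np.arctan2(u[1],u[0])-YAW-np.pi
    a=(a+np.pi)%(2*np.pi)-np.pi
    q=np.radians(70)-(-a if side=='L' else a)
    F=np.array(s["ft_force"]); R=np.array(s["tool_rot"])
    print("t",s["time_s"],"pos",p,"r %.4f toolq %.3f yaw %.1f want %.1f"%(np.linalg.norm(u),q,y,jyaw(side,q)),"F tool xyz",R.T@F,"gap",s["grip_width"])
    if pic:
        im=imaging.get_image("wrist"); cv2.imwrite("pics/%s.png"%pic,im[:,:,::-1])
    return q
E
python3 - <<'E'
from h import *
rep('R','w4')
E
```

```text
t 3.6333 pos [ 0.4856 -0.0563  0.0823] r 0.0898 toolq 0.568 yaw -48.6 want -48.3 F tool xyz [ 1.3668 -0.1984  2.6212] gap 0.03591105612765492
```

View pics/w4.png

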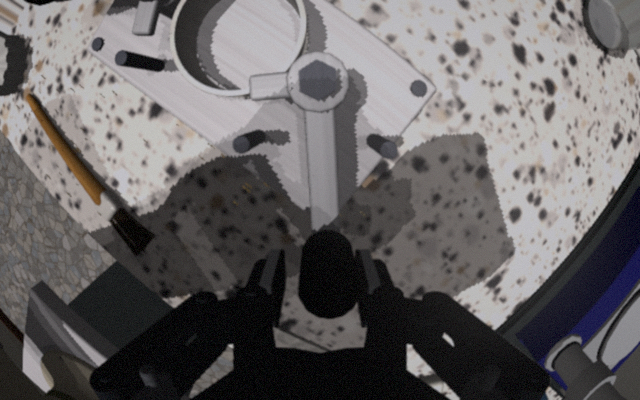

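jog_arm(
  rows=[
    {"hand": 0.42,"dx": 0,"dy": 0,"dz": -0.18,"ax": 0,"ay": 1.1,"az": 0},
    {"hand": 0.42,"dx": 0,"dy": 0,"dz": -0.18,"ax": 0,"ay": 1.2,"az": 0},
    {"hand": 0.42,"dx": -0.01,"dy": 0,"dz": -0.18,"ax": 0,"ay": 1.1,"az": 0},
    {"hand": 0.42,"dx": 0,"dy": 0,"dz": -0.09,"ax": 0,"ay": 0.6,"az": 0},
    {"hand": 0.42,"dx": 0,"dy": 0,"dz": -0.09,"ax": 0,"ay": 0.6,"az": 0},
  ],
)

```text
time_s: 4.1
position: [0.4809, -0.0504, 0.0819]
tool_rot: [[-0.8, 0.0, 0.599], [-0.599, -0.0, -0.8], [-0.0, -1.0, 0.0]]
ft_force: [1.1, -1.1, 1.4]
grip_width: 0.0361
```

jog_arm(
  rows=[
    {"hand": 0.42,"dx": 0,"dy": 0,"dz": -0.09,"ax": 0,"ay": 0.6,"az": 0},
    {"hand": 0.42,"dx": 0,"dy": 0,"dz": -0.09,"ax": 0,"ay": 0.6,"az": 0},
    {"hand": 0.42,"dx": 0,"dy": 0,"dz": -0.09,"ax": 0,"ay": 0.6,"az": 0},
    {"hand": 0.42,"dx": 0,"dy": 0,"dz": 0,"ax": 0,"ay": 0,"az": 0},
    {"hand": 0.42,"dx": 0,"dy": 0,"dz": 0,"ax": 0,"ay": 0,"az": 0},
  ],
)

```text
time_s: 4.52
position: [0.4791, -0.0481, 0.0818]
tool_rot: [[-0.818, -0.0, 0.575], [-0.575, 0.0, -0.818], [0.0, -1.0, -0.0]]
ft_force: [1.2, -1.3, 0.4]
grip_width: 0.0357
```

Run:
```python
from h import *
rep('R')
```

```text
t 4.5167 pos [ 0.4791 -0.0481  0.0818] r 0.0898 toolq 0.685 yaw -54.9 want -55.0 F tool xyz [-0.2165 -0.4287  1.7882] gap 0.03567494672876584
```

jog_arm(
  rows=[
    {"hand": 0.42,"dx": 0,"dy": 0,"dz": -0.09,"ax": 0,"ay": 0.6,"az": 0},
    {"hand": 0.42,"dx": 0,"dy": 0,"dz": -0.09,"ax": 0,"ay": 0.6,"az": 0},
    {"hand": 0.42,"dx": 0,"dy": 0,"dz": -0.09,"ax": 0,"ay": 0.6,"az": 0},
    {"hand": 0.42,"dx": 0,"dy": 0,"dz": -0.09,"ax": 0,"ay": 0.6,"az": 0},
    {"hand": 0.42,"dx": 0,"dy": 0,"dz": 0,"ax": 0,"ay": 0,"az": 0},
  ],
)

```text
time_s: 4.93
position: [0.4771, -0.0451, 0.0818]
tool_rot: [[-0.842, -0.0, 0.539], [-0.539, 0.0, -0.842], [0.0, -1.0, -0.0]]
ft_force: [1.5, -0.9, 1.0]
grip_width: 0.0359
```

Run:
```python
from h import *
rep('R')
```

```text
t 4.9333 pos [ 0.4771 -0.0451  0.0818] r 0.0898 toolq 0.726 yaw -57.4 want -57.3 F tool xyz [-0.7692 -0.9793  1.516 ] gap 0.035942188258932126
```

jog_arm(
  rows=[
    {"hand": 0.42,"dx": 0,"dy": 0,"dz": -0.09,"ax": 0,"ay": 0.6,"az": 0},
    {"hand": 0.42,"dx": 0,"dy": 0,"dz": -0.09,"ax": 0,"ay": 0.6,"az": 0},
    {"hand": 0.42,"dx": 0,"dy": 0,"dz": -0.09,"ax": 0,"ay": 0.6,"az": 0},
    {"hand": 0.42,"dx": 0,"dy": 0,"dz": -0.09,"ax": 0,"ay": 0.6,"az": 0},
    {"hand": 0.42,"dx": 0,"dy": 0,"dz": 0,"ax": 0,"ay": 0,"az": 0},
  ],
)

```text
time_s: 5.35
position: [0.4752, -0.042, 0.0818]
tool_rot: [[-0.864, -0.0, 0.504], [-0.504, 0.0, -0.864], [0.0, -1.0, -0.0]]
ft_force: [0.6, -0.4, -0.4]
grip_width: 0.0359
```

Run:
```python
from h import *
rep('R','w5')
```

```text
t 5.35 pos [ 0.4752 -0.042   0.0818] r 0.0899 toolq 0.766 yaw -59.8 want -59.6 F tool xyz [-0.2823  0.42    0.6502] gap 0.035882228664343006
```

View pics/w5.png

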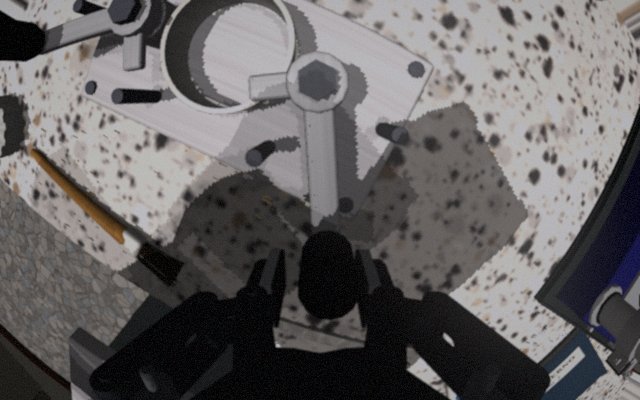

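jog_arm(
  rows=[
    {"hand": 0.42,"dx": 0,"dy": 0,"dz": -0.18,"ax": 0,"ay": 1.2,"az": 0},
    {"hand": 0.42,"dx": 0,"dy": 0,"dz": -0.18,"ax": 0,"ay": 1.2,"az": 0},
    {"hand": 0.42,"dx": -0.01,"dy": 0,"dz": -0.18,"ax": 0,"ay": 1.1,"az": 0},
    {"hand": 0.42,"dx": 0,"dy": 0,"dz": -0.18,"ax": 0,"ay": 1.1,"az": 0},
    {"hand": 0.42,"dx": -0.01,"dy": 0,"dz": -0.18,"ax": 0,"ay": 1.1,"az": 0},
  ],
)

```text
time_s: 5.82
position: [0.471, -0.0341, 0.0818]
tool_rot: [[-0.91, -0.001, 0.414], [-0.414, -0.0, -0.91], [0.001, -1.0, -0.0]]
ft_force: [0.8, -2.8, 0.7]
grip_width: 0.0361
```

jog_arm(
  rows=[
    {"hand": 0.42,"dx": -0.01,"dy": 0,"dz": -0.36,"ax": 0,"ay": 2.3,"az": 0},
    {"hand": 0.42,"dx": -0.01,"dy": 0,"dz": -0.36,"ax": 0,"ay": 2.3,"az": 0},
    {"hand": 0.42,"dx": -0.01,"dy": 0,"dz": -0.36,"ax": 0,"ay": 2.3,"az": 0},
    {"hand": 0.42,"dx": -0.01,"dy": 0,"dz": -0.36,"ax": 0,"ay": 2.3,"az": 0},
    {"hand": 0.42,"dx": -0.01,"dy": 0,"dz": -0.36,"ax": 0,"ay": 2.3,"az": 0},
  ],
)

```text
time_s: 6.23
position: [0.4649, -0.017, 0.0818]
tool_rot: [[-0.975, -0.001, 0.223], [-0.223, -0.0, -0.975], [0.001, -1.0, -0.0]]
ft_force: [-0.3, -2.9, 2.2]
grip_width: 0.0363
```

Run:
```python
from h import *
rep('R')
```

```text
t 6.2333 pos [ 0.4649 -0.017   0.0818] r 0.0901 toolq 1.067 yaw -77.1 want -76.9 F tool xyz [ 0.9478 -2.1748  2.767 ] gap 0.03630013646012833
```

jog_arm(
  rows=[
    {"hand": 0.42,"dx": -0.01,"dy": 0,"dz": -0.18,"ax": 0,"ay": 1.2,"az": 0},
    {"hand": 0.42,"dx": 0,"dy": 0,"dz": -0.18,"ax": 0,"ay": 1.2,"az": 0},
    {"hand": 0.42,"dx": -0.01,"dy": 0,"dz": -0.18,"ax": 0,"ay": 1.1,"az": 0},
    {"hand": 0.42,"dx": 0,"dy": 0,"dz": -0.18,"ax": 0,"ay": 1.1,"az": 0},
    {"hand": 0.42,"dx": 0,"dy": 0,"dz": -0.09,"ax": 0,"ay": 0.6,"az": 0},
  ],
)

```text
time_s: 6.65
position: [0.4639, -0.009, 0.0817]
tool_rot: [[-0.991, -0.001, 0.136], [-0.136, 0.0, -0.991], [0.001, -1.0, -0.0]]
ft_force: [-1.3, -4.1, -0.7]
grip_width: 0.0362
```

jog_arm(
  rows=[
    {"hand": 0.42,"dx": 0,"dy": 0,"dz": -0.09,"ax": 0,"ay": 0.6,"az": 0},
    {"hand": 0.42,"dx": 0,"dy": 0,"dz": -0.09,"ax": 0,"ay": 0.6,"az": 0},
    {"hand": 0.42,"dx": 0,"dy": 0,"dz": -0.09,"ax": 0,"ay": 0.6,"az": 0},
    {"hand": 0.42,"dx": 0,"dy": 0,"dz": -0.09,"ax": 0,"ay": 0.6,"az": 0},
    {"hand": 0.42,"dx": 0,"dy": 0,"dz": 0,"ax": 0,"ay": 0,"az": 0},
  ],
)

```text
time_s: 7.07
position: [0.4638, -0.0054, 0.0818]
tool_rot: [[-0.995, -0.0, 0.095], [-0.095, 0.0, -0.995], [0.0, -1.0, -0.0]]
ft_force: [-1.9, -2.2, -0.7]
grip_width: 0.0357
```

Run:
```python
from h import *
rep('R')
```

```text
t 7.0667 pos [ 0.4638 -0.0054  0.0818] r 0.0894 toolq 1.197 yaw -84.6 want -84.3 F tool xyz [2.0661 0.6694 2.0278] gap 0.035679143582134754
```

jog_arm(
  rows=[
    {"hand": 0.42,"dx": 0,"dy": 0,"dz": -0.09,"ax": 0,"ay": 0.6,"az": 0},
    {"hand": 0.42,"dx": 0,"dy": 0,"dz": -0.09,"ax": 0,"ay": 0.6,"az": 0},
    {"hand": 0.42,"dx": 0,"dy": 0,"dz": -0.09,"ax": 0,"ay": 0.6,"az": 0},
    {"hand": 0.42,"dx": 0,"dy": 0,"dz": -0.09,"ax": 0,"ay": 0.6,"az": 0},
    {"hand": 0.42,"dx": 0,"dy": 0,"dz": 0,"ax": 0,"ay": 0,"az": 0},
  ],
)

```text
time_s: 7.48
position: [0.4635, -0.0018, 0.0818]
tool_rot: [[-0.999, -0.0, 0.053], [-0.053, 0.0, -0.999], [0.0, -1.0, -0.0]]
ft_force: [-1.6, -1.6, -0.4]
grip_width: 0.0361
```

jog_arm(
  rows=[
    {"hand": 0.42,"dx": 0,"dy": 0,"dz": -0.09,"ax": 0,"ay": 0.6,"az": 0},
    {"hand": 0.42,"dx": 0,"dy": 0,"dz": -0.09,"ax": 0,"ay": 0.6,"az": 0},
    {"hand": 0.42,"dx": 0,"dy": 0,"dz": 0,"ax": 0,"ay": 0,"az": 0},
    {"hand": 0.42,"dx": 0,"dy": 0,"dz": 0,"ax": 0,"ay": 0,"az": 0},
    {"hand": 0.42,"dx": 0,"dy": 0,"dz": 0,"ax": 0,"ay": 0,"az": 0},
  ],
)

```text
time_s: 7.9
position: [0.4636, -0.0001, 0.0819]
tool_rot: [[-0.999, 0.0, 0.033], [-0.033, 0.0, -0.999], [-0.0, -1.0, -0.0]]
ft_force: [-0.5, -1.0, 0.5]
grip_width: 0.0361
```

Run:
```python
from h import *
rep('R','w6')
```

```text
t 7.9 pos [ 0.4636 -0.0001  0.0819] r 0.0892 toolq 1.256 yaw -88.1 want -87.7 F tool xyz [ 0.4911 -0.4644  0.9391] gap 0.03607599985848871
```

View pics/w6.png

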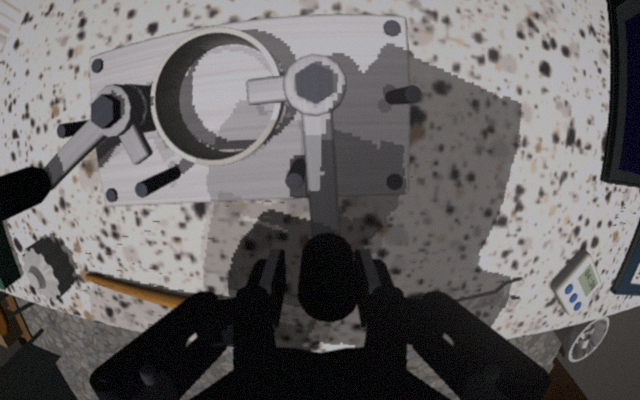

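jog_arm(
  rows=[
    {"hand": 0.42,"dx": 0,"dy": 0,"dz": -0.06,"ax": 0,"ay": 0.4,"az": 0},
    {"hand": 0.42,"dx": 0,"dy": 0,"dz": -0.06,"ax": 0,"ay": 0.4,"az": 0},
    {"hand": 0.42,"dx": 0,"dy": 0,"dz": 0,"ax": 0,"ay": 0,"az": 0},
    {"hand": 0.42,"dx": 0,"dy": 0,"dz": 0,"ax": 0,"ay": 0,"az": 0},
    {"hand": 0.42,"dx": 0,"dy": 0,"dz": 0,"ax": 0,"ay": 0,"az": 0},
  ],
)

```text
time_s: 8.37
position: [0.4636, 0.001, 0.0819]
tool_rot: [[-1.0, 0.001, 0.019], [-0.019, -0.0, -1.0], [-0.001, -1.0, 0.0]]
ft_force: [-0.6, -1.6, -0.4]
grip_width: 0.0359
```

Run:
```python
from h import *
rep('R')
```

```text
t 8.3667 pos [0.4636 0.001  0.0819] r 0.0891 toolq 1.269 yaw -88.9 want -88.5 F tool xyz [0.6012 0.4404 1.6309] gap 0.03593836226502707
```

jog_arm(
  rows=[
    {"hand": 0.42,"dx": 0,"dy": 0,"dz": -0.06,"ax": 0,"ay": 0.4,"az": 0},
    {"hand": 0.42,"dx": 0,"dy": 0,"dz": -0.06,"ax": 0,"ay": 0.4,"az": 0},
    {"hand": 0.42,"dx": 0,"dy": 0,"dz": 0,"ax": 0,"ay": 0,"az": 0},
    {"hand": 0.42,"dx": 0,"dy": 0,"dz": 0,"ax": 0,"ay": 0,"az": 0},
    {"hand": 0.42,"dx": 0,"dy": 0,"dz": 0,"ax": 0,"ay": 0,"az": 0},
  ],
)

```text
time_s: 8.78
position: [0.4635, 0.0022, 0.0819]
tool_rot: [[-1.0, 0.0, 0.005], [-0.005, 0.0, -1.0], [-0.0, -1.0, -0.0]]
ft_force: [1.2, -2.3, 0.0]
grip_width: 0.0357
```

Run:
```python
from h import *
rep('R')
```

```text
t 8.7833 pos [0.4635 0.0022 0.0819] r 0.0892 toolq 1.282 yaw -89.7 want -89.2 F tool xyz [-1.1925 -0.0201  2.3323] gap 0.03573659388923532
```

jog_arm(
  rows=[
    {"hand": 0.42,"dx": 0,"dy": 0,"dz": -0.06,"ax": 0,"ay": 0.3,"az": 0},
    {"hand": 0.42,"dx": 0,"dy": 0,"dz": -0.06,"ax": 0,"ay": 0.3,"az": 0},
    {"hand": 0.42,"dx": 0,"dy": 0,"dz": 0,"ax": 0,"ay": 0,"az": 0},
    {"hand": 0.42,"dx": 0,"dy": 0,"dz": 0,"ax": 0,"ay": 0,"az": 0},
    {"hand": 0.42,"dx": 0,"dy": 0,"dz": 0,"ax": 0,"ay": 0,"az": 0},
  ],
)

```text
time_s: 9.2
position: [0.4636, 0.003, 0.0819]
tool_rot: [[-1.0, 0.0, -0.006], [0.006, -0.001, -1.0], [-0.0, -1.0, 0.001]]
ft_force: [0.4, -4.9, 0.4]
grip_width: 0.0356
```

Run:
```python
from h import *
rep('R')
```

```text
t 9.2 pos [0.4636 0.003  0.0819] r 0.0891 toolq 1.291 yaw -90.3 want -89.7 F tool xyz [-0.4258 -0.4072  4.8635] gap 0.035593478218469275
```

Force is rising (4.9 N, moved 0.8 of 1.2 mm). Another small press.

jog_arm(
  rows=[
    {"hand": 0.42,"dx": 0,"dy": 0,"dz": -0.06,"ax": 0,"ay": 0,"az": 0},
    {"hand": 0.42,"dx": 0,"dy": 0,"dz": -0.06,"ax": 0,"ay": 0,"az": 0},
    {"hand": 0.42,"dx": 0,"dy": 0,"dz": 0,"ax": 0,"ay": 0,"az": 0},
    {"hand": 0.42,"dx": 0,"dy": 0,"dz": 0,"ax": 0,"ay": 0,"az": 0},
    {"hand": 0.42,"dx": 0,"dy": 0,"dz": 0,"ax": 0,"ay": 0,"az": 0},
  ],
)

```text
time_s: 9.62
position: [0.4636, 0.0033, 0.0819]
tool_rot: [[-1.0, 0.0, -0.006], [0.006, -0.003, -1.0], [-0.0, -1.0, 0.003]]
ft_force: [-0.1, -11.7, -0.9]
grip_width: 0.036
```

Run:
```python
from h import *
rep('R','w7')
import cv2
im=imaging.get_image("top"); cv2.imwrite("pics/top7.png",cv2.resize(im[160:280,215:395,::-1],None,fx=4.4,fy=4.4,interpolation=cv2.INTER_CUBIC))
im=cv2.imread("pics/w7.png")[60:260,220:420]; cv2.imwrite("pics/w7c.png",cv2.resize(im,None,fx=3,fy=3))
```

```text
t 9.6167 pos [0.4636 0.0033 0.0819] r 0.0891 toolq 1.294 yaw -90.3 want -89.9 F tool xyz [ 0.0382  0.9513 11.7155] gap 0.0359533420205986
```

View pics/w7c.png

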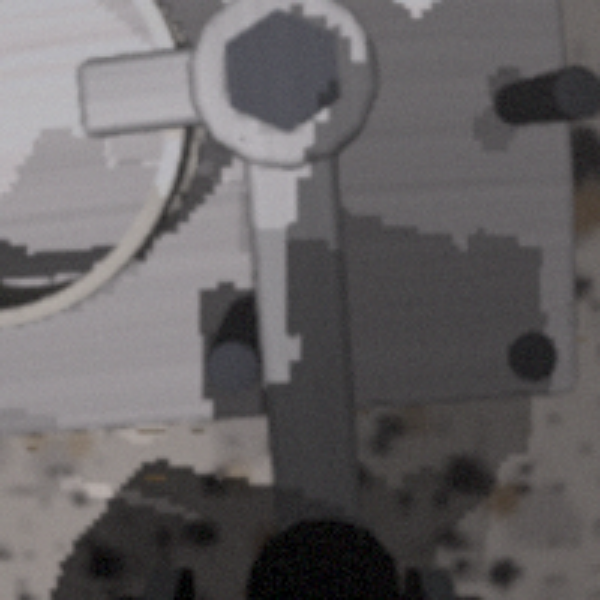

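View pics/top7.png

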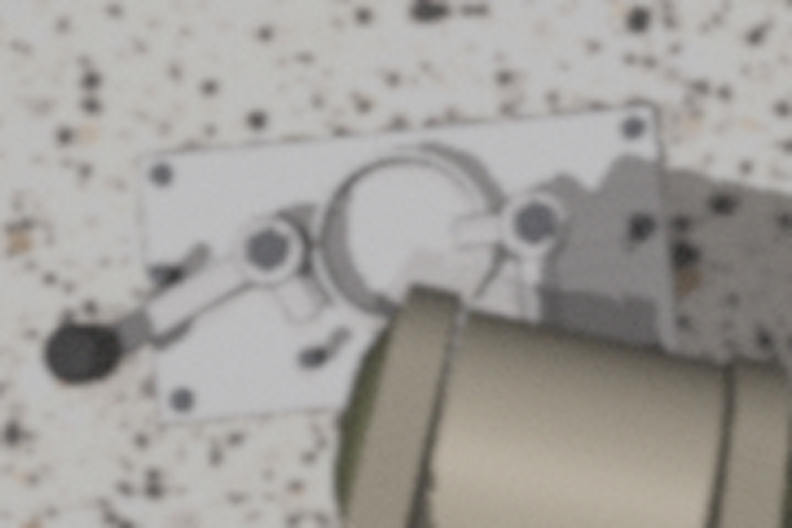

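jog_arm(
  rows=[
    {"hand": 0.42,"dx": 0,"dy": 0,"dz": 0.2,"ax": 0,"ay": 0,"az": 0},
    {"hand": 0.5,"dx": 0,"dy": 0,"dz": 0.2,"ax": 0,"ay": 0,"az": 0},
    {"hand": 0.5,"dx": 0,"dy": 0,"dz": 0.1,"ax": 0,"ay": 0,"az": 0},
    {"hand": 0.5,"dx": 0,"dy": 0,"dz": 0,"ax": 0,"ay": 0,"az": 0},
    {"hand": 0.5,"dx": 0,"dy": 0,"dz": 0,"ax": 0,"ay": 0,"az": 0},
  ],
)

```text
time_s: 10.13
position: [0.4633, -0.0002, 0.0818]
tool_rot: [[-1.0, -0.0, -0.006], [0.006, 0.0, -1.0], [0.0, -1.0, -0.0]]
ft_force: [0.1, 0.2, -0.0]
grip_width: 0.0427
```

```bash
python3 - <<'E'
from h import *
rep('R','w8')
print(cur()[2]["q"])
for a,b in [((107,188),(310,283)),((128,252),(383,308)),((66,51),(110,290))]: print(tri(a,b))
for z in (0,.05,.1,.15,.2,.25): print(z,onz("top",165,130,z),onz("top",150,70,z),onz("side",300,262,z),onz("side",395,308,z),onz("side",170,250,z))
E
python3 -c "
import cv2
im=cv2.imread('pics/side0.png')[230:400,40:460]; cv2.imwrite('pics/sm.png',cv2.resize(im,None,fx=1.9,fy=1.9))
im=cv2.imread('pics/top0.png')[20:280,0:260]; cv2.imwrite('pics/tm.png',cv2.resize(im,None,fx=2.2,fy=2.2))"
```

```text
t 10.1333 pos [ 0.4633 -0.0002  0.0818] r 0.0895 toolq 1.255 yaw -90.3 want -87.7 F tool xyz [-0.0666  0.0438 -0.2487] gap 0.04266058137108678
[-14.7217  23.7267 100.5077   0.0136  55.7805  75.5865]
(array([0.5921, 0.3852, 0.2219]), np.float64(0.0004217751255533037))
(array([0.4889, 0.3785, 0.1552]), np.float64(0.010326190325903156))
(array([0.8042, 0.4264, 0.273 ]), np.float64(0.0005383701354188775))
0 [0.7409 0.3684 0.    ] [0.8751 0.4011 0.    ] [0.6066 0.1511 0.    ] [0.4369 0.2691 0.    ] [0.8776 0.1055 0.    ]
0.05 [0.7286 0.3504 0.05  ] [0.8557 0.3813 0.05  ] [0.606 0.196 0.05 ] [0.4501 0.3044 0.05  ] [0.855  0.1541 0.05  ]
0.1 [0.7162 0.3324 0.1   ] [0.8364 0.3616 0.1   ] [0.6054 0.2409 0.1   ] [0.4633 0.3397 0.1   ] [0.8324 0.2028 0.1   ]
0.15 [0.7039 0.3143 0.15  ] [0.817  0.3419 0.15  ] [0.6049 0.2859 0.15  ] [0.4765 0.3751 0.15  ] [0.8098 0.2514 0.15  ]
0.2 [0.6916 0.2963 0.2   ] [0.7977 0.3221 0.2   ] [0.6043 0.3308 0.2   ] [0.4897 0.4104 0.2   ] [0.7871 0.3    0.2   ]
0.25 [0.6793 0.2783 0.25  ] [0.7783 0.3024 0.25  ] [0.6037 0.3757 0.25  ] [0.503  0.4458 0.25  ] [0.7645 0.3487 0.25  ]
```

View pics/sm.png

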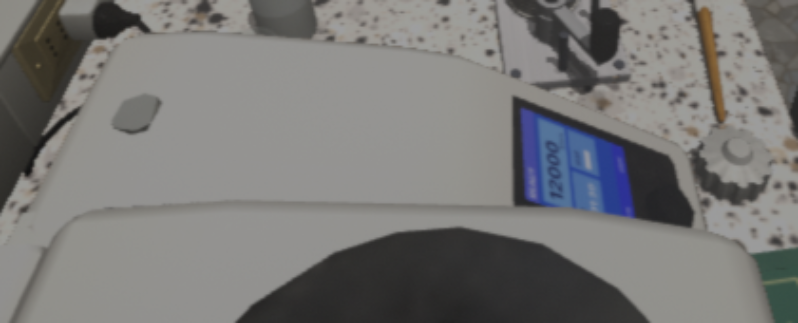

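View pics/tm.png

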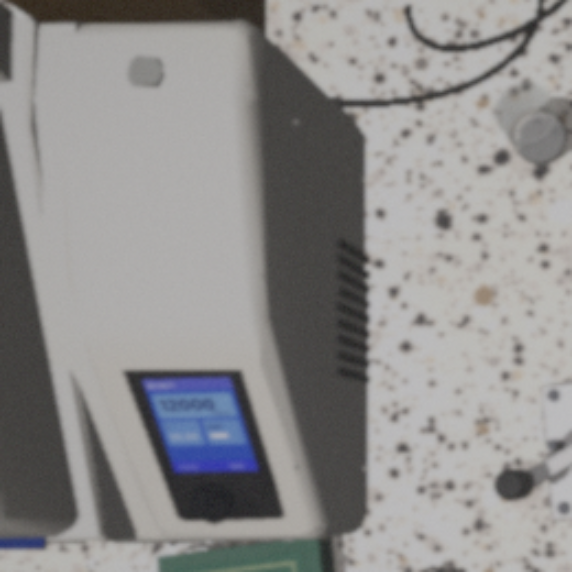

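View pics/w8.png

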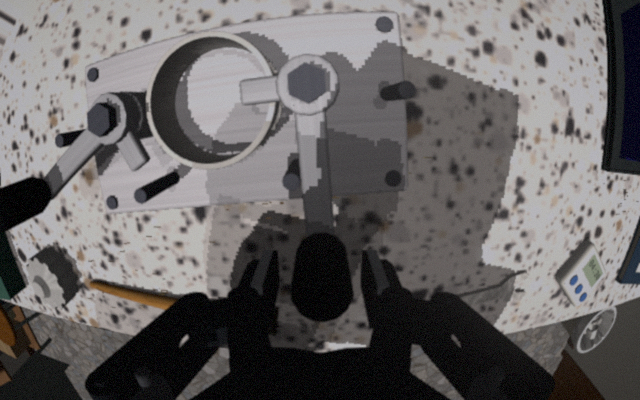

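jog_arm(
  rows=[
    {"hand": 0.5,"dx": 0,"dy": -2,"dz": 0,"ax": 0,"ay": 0,"az": 0},
    {"hand": 0.5,"dx": 0,"dy": -3,"dz": 0,"ax": 0,"ay": 0,"az": 0},
    {"hand": 0.5,"dx": 0,"dy": -3,"dz": 0,"ax": 0,"ay": 0,"az": 0},
    {"hand": 0.5,"dx": 0,"dy": -3,"dz": 0,"ax": 0,"ay": 0,"az": 0},
    {"hand": 0.5,"dx": 0,"dy": -1,"dz": 0,"ax": 0,"ay": 0,"az": 0},
  ],
)

```text
time_s: 10.6
position: [0.4645, -0.0004, 0.2058]
tool_rot: [[-1.0, 0.006, -0.005], [0.005, -0.001, -1.0], [-0.006, -1.0, 0.001]]
ft_force: [-0.4, 0.4, 0.2]
grip_width: 0.0424
```

Run:
```python
from h import *
rep('R','w9')
k=knob('L',.1)
plan([(k[0],k[1],.2,-149,10)],.5)
```

```text
t 10.6 pos [ 0.4645 -0.0004  0.2058] r 0.0883 toolq 1.252 yaw -90.3 want -87.5 F tool xyz [ 0.4482 -0.233  -0.4431] gap 0.042449358919206134
{"hand":0.5,"dx":-0.3,"dy":0.1,"dz":-2,"ax":0,"ay":5.9,"az":0}
{"hand":0.5,"dx":-0.1,"dy":0,"dz":-2.1,"ax":0,"ay":5.8,"az":0}
{"hand":0.5,"dx":0,"dy":0.1,"dz":-2,"ax":0,"ay":5.9,"az":0}
{"hand":0.5,"dx":0.3,"dy":0,"dz":-2,"ax":0,"ay":5.9,"az":0}
{"hand":0.5,"dx":0.5,"dy":0.1,"dz":-2,"ax":0,"ay":5.8,"az":0}  <<
{"hand":0.5,"dx":0.7,"dy":0,"dz":-1.9,"ax":0,"ay":5.9,"az":0}
{"hand":0.5,"dx":0.9,"dy":0.1,"dz":-1.9,"ax":0,"ay":5.9,"az":0}
{"hand":0.5,"dx":1.1,"dy":0.1,"dz":-1.7,"ax":0,"ay":5.9,"az":0}
{"hand":0.5,"dx":1.3,"dy":0,"dz":-1.6,"ax":0,"ay":5.8,"az":0}
{"hand":0.5,"dx":1.4,"dy":0.1,"dz":-1.5,"ax":0,"ay":5.9,"az":0}  <<
end [0.4986 0.2014 0.1998] -149.00371277803254
```

View pics/w9.png

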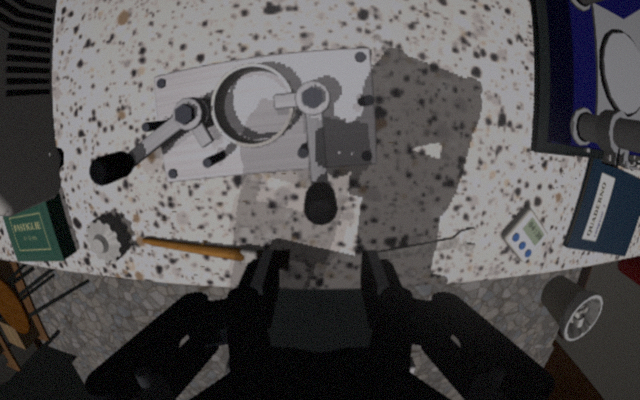

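Right lever stays closed with the gripper clear. On to the left knob.

jog_arm(
  rows=[
    {"hand": 0.5,"dx": -0.3,"dy": 0.1,"dz": -2,"ax": 0,"ay": 5.9,"az": 0},
    {"hand": 0.5,"dx": -0.1,"dy": 0,"dz": -2.1,"ax": 0,"ay": 5.8,"az": 0},
    {"hand": 0.5,"dx": 0,"dy": 0.1,"dz": -2,"ax": 0,"ay": 5.9,"az": 0},
    {"hand": 0.5,"dx": 0.3,"dy": 0,"dz": -2,"ax": 0,"ay": 5.9,"az": 0},
    {"hand": 0.5,"dx": 0.5,"dy": 0.1,"dz": -2,"ax": 0,"ay": 5.8,"az": 0},
  ],
)

```text
time_s: 11.07
position: [0.4804, 0.1012, 0.1979]
tool_rot: [[-0.867, -0.001, -0.499], [0.499, 0.0, -0.867], [0.001, -1.0, 0.001]]
ft_force: [0.5, -0.4, -0.4]
grip_width: 0.0428
```

jog_arm(
  rows=[
    {"hand": 0.5,"dx": 0.7,"dy": 0,"dz": -1.9,"ax": 0,"ay": 5.9,"az": 0},
    {"hand": 0.5,"dx": 0.9,"dy": 0.1,"dz": -1.9,"ax": 0,"ay": 5.9,"az": 0},
    {"hand": 0.5,"dx": 1.1,"dy": 0.1,"dz": -1.7,"ax": 0,"ay": 5.9,"az": 0},
    {"hand": 0.5,"dx": 1.3,"dy": 0,"dz": -1.6,"ax": 0,"ay": 5.8,"az": 0},
    {"hand": 0.5,"dx": 1.4,"dy": 0.1,"dz": -1.5,"ax": 0,"ay": 5.9,"az": 0},
  ],
)

```text
time_s: 11.48
position: [0.4969, 0.2027, 0.1948]
tool_rot: [[-0.511, -0.002, -0.86], [0.86, -0.0, -0.511], [0.001, -1.0, 0.001]]
ft_force: [0.1, 0.1, -0.3]
grip_width: 0.0431
```

jog_arm(
  rows=[
    {"hand": 0.5,"dx": 0,"dy": 0,"dz": 0,"ax": 0,"ay": 0,"az": 0},
    {"hand": 0.5,"dx": 0,"dy": 0,"dz": 0,"ax": 0,"ay": 0,"az": 0},
    {"hand": 0.5,"dx": 0,"dy": 0,"dz": 0,"ax": 0,"ay": 0,"az": 0},
    {"hand": 0.5,"dx": 0,"dy": 0,"dz": 0,"ax": 0,"ay": 0,"az": 0},
    {"hand": 0.5,"dx": 0,"dy": 0,"dz": 0,"ax": 0,"ay": 0,"az": 0},
  ],
)

```text
time_s: 11.9
position: [0.4972, 0.2007, 0.1958]
tool_rot: [[-0.515, -0.0, -0.857], [0.857, -0.0, -0.515], [0.0, -1.0, 0.0]]
ft_force: [-0.9, 0.3, -0.8]
grip_width: 0.0428
```

Run:
```python
from h import *
p,y,s=cur();R=np.array(s["tool_rot"])
rep('L','w10'); print(s["q"])
k=knob('L',.1)
for X in ([*k,.118],[*k,.074],[*PL,.065]): print(wpix(X,p,R))
for n in ("top","side"):
    import cv2
    im=imaging.get_image(n); cv2.imwrite(f"pics/{n}10.png",im[:,:,::-1])
```

```text
t 11.9 pos [0.4972 0.2007 0.1958] r 0.0902 toolq 0.119 yaw -149.0 want 31.1 F tool xyz [0.7664 0.8055 0.635 ] gap 0.04278419861177741
[  9.3253  22.088   80.057   -0.0044  77.8666 158.3599]
[315.9105 213.9355]
[316.4486 197.5993]
[318.2328  95.396 ]
```

View pics/w10.png

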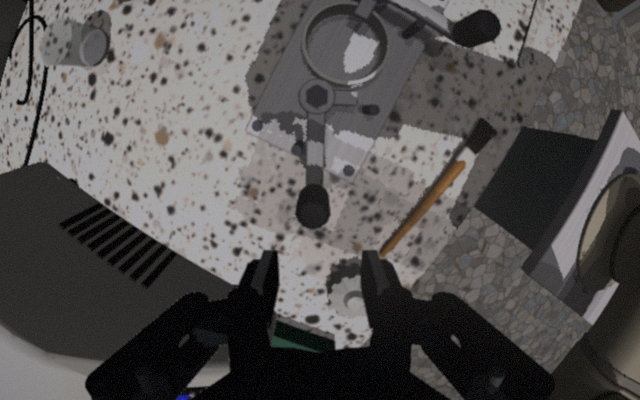

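View pics/side10.png

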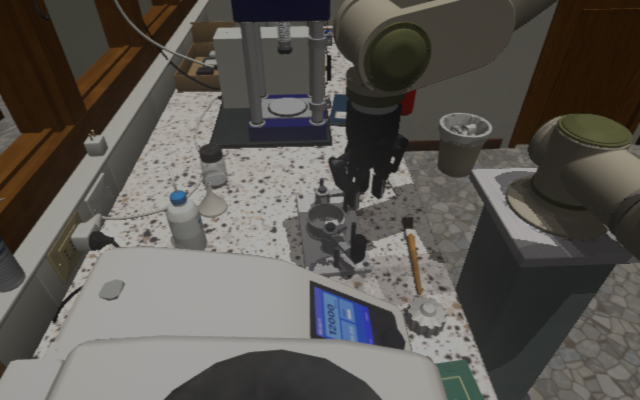

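jog_arm(
  rows=[
    {"hand": 0.5,"dx": 0,"dy": 2,"dz": -0.4,"ax": 0,"ay": 0,"az": 0},
    {"hand": 0.5,"dx": 0,"dy": 3,"dz": 0,"ax": 0,"ay": 0,"az": 0},
    {"hand": 0.5,"dx": 0,"dy": 3,"dz": 0,"ax": 0,"ay": 0,"az": 0},
    {"hand": 0.5,"dx": 0,"dy": 2.4,"dz": 0,"ax": 0,"ay": 0,"az": 0},
    {"hand": 0.5,"dx": 0,"dy": 0.9,"dz": 0,"ax": 0,"ay": 0,"az": 0},
  ],
)

```text
time_s: 12.47
position: [0.4993, 0.203, 0.0798]
tool_rot: [[-0.515, -0.005, -0.857], [0.857, -0.001, -0.515], [0.002, -1.0, 0.005]]
ft_force: [-0.2, -1.2, -0.3]
grip_width: 0.0426
```

jog_arm(
  rows=[
    {"hand": 0.42,"dx": 0,"dy": 0,"dz": 0,"ax": 0,"ay": 0,"az": 0},
    {"hand": 0.42,"dx": 0,"dy": 0,"dz": 0,"ax": 0,"ay": 0,"az": 0},
    {"hand": 0.42,"dx": 0,"dy": 0,"dz": 0,"ax": 0,"ay": 0,"az": 0},
    {"hand": 0.42,"dx": 0,"dy": 0,"dz": 0,"ax": 0,"ay": 0,"az": 0},
    {"hand": 0.42,"dx": 0,"dy": 0,"dz": 0,"ax": 0,"ay": 0,"az": 0},
  ],
)

```text
time_s: 12.88
position: [0.5012, 0.2036, 0.084]
tool_rot: [[-0.515, 0.002, -0.857], [0.857, 0.0, -0.515], [-0.001, -1.0, -0.002]]
ft_force: [-0.1, 0.5, -0.3]
grip_width: 0.0357
```

Run:
```python
from h import *
rep('L','w11')
```

```text
t 12.8833 pos [0.5012 0.2036 0.084 ] r 0.0908 toolq 0.065 yaw -149.0 want 28.0 F tool xyz [ 0.4764  0.3479 -0.2108] gap 0.035693907936635204
```

View pics/w11.png

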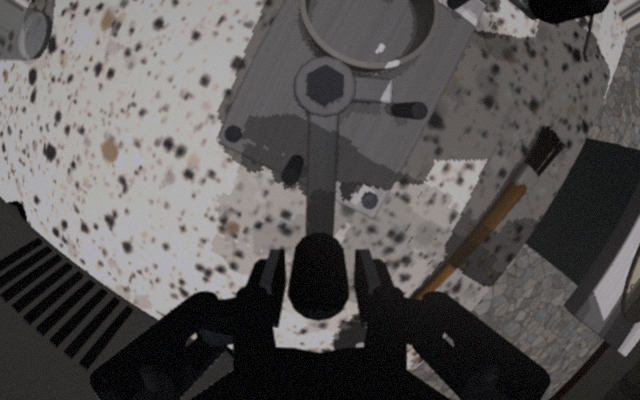

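jog_arm(
  rows=[
    {"hand": 0.42,"dx": -0.05,"dy": 0.1,"dz": 0.36,"ax": 0,"ay": 0,"az": 0},
    {"hand": 0.42,"dx": -0.01,"dy": 0,"dz": 0.36,"ax": 0,"ay": -1.8,"az": 0},
    {"hand": 0.42,"dx": -0.01,"dy": 0,"dz": 0.36,"ax": 0,"ay": -2.3,"az": 0},
    {"hand": 0.42,"dx": -0.01,"dy": 0,"dz": 0.36,"ax": 0,"ay": -2.3,"az": 0},
    {"hand": 0.42,"dx": -0.01,"dy": 0,"dz": 0.36,"ax": 0,"ay": -2.3,"az": 0},
  ],
)

```text
time_s: 13.35
position: [0.4866, 0.1928, 0.0823]
tool_rot: [[-0.64, 0.002, -0.768], [0.768, 0.0, -0.64], [-0.001, -1.0, -0.002]]
ft_force: [2.7, 0.6, 0.4]
grip_width: 0.036
```

jog_arm(
  rows=[
    {"hand": 0.42,"dx": -0.01,"dy": 0,"dz": 0.36,"ax": 0,"ay": -2.3,"az": 0},
    {"hand": 0.42,"dx": -0.01,"dy": 0,"dz": 0.36,"ax": 0,"ay": -2.3,"az": 0},
    {"hand": 0.42,"dx": -0.01,"dy": 0,"dz": 0.36,"ax": 0,"ay": -2.3,"az": 0},
    {"hand": 0.42,"dx": -0.01,"dy": 0,"dz": 0.36,"ax": 0,"ay": -2.3,"az": 0},
    {"hand": 0.42,"dx": -0.01,"dy": 0,"dz": 0.36,"ax": 0,"ay": -2.3,"az": 0},
  ],
)

```text
time_s: 13.77
position: [0.4742, 0.1798, 0.0823]
tool_rot: [[-0.78, 0.002, -0.625], [0.625, 0.0, -0.78], [-0.002, -1.0, -0.002]]
ft_force: [3.5, 0.5, 0.5]
grip_width: 0.0361
```

Run:
```python
from h import *
rep('L')
```

```text
t 13.7667 pos [0.4742 0.1798 0.0823] r 0.0896 toolq 0.466 yaw -128.7 want 51.0 F tool xyz [-2.4024 -0.4572 -2.5744] gap 0.03605322870421331
```

jog_arm(
  rows=[
    {"hand": 0.42,"dx": 0,"dy": 0,"dz": 0.27,"ax": 0,"ay": -1.7,"az": 0},
    {"hand": 0.42,"dx": -0.01,"dy": 0,"dz": 0.27,"ax": 0,"ay": -1.7,"az": 0},
    {"hand": 0.42,"dx": 0,"dy": 0,"dz": 0.18,"ax": 0,"ay": -1.1,"az": 0},
    {"hand": 0.42,"dx": 0,"dy": 0,"dz": 0.09,"ax": 0,"ay": -0.6,"az": 0},
    {"hand": 0.42,"dx": 0,"dy": 0,"dz": 0.09,"ax": 0,"ay": -0.6,"az": 0},
  ],
)

```text
time_s: 14.18
position: [0.4687, 0.1727, 0.0821]
tool_rot: [[-0.838, 0.001, -0.546], [0.546, 0.0, -0.838], [-0.001, -1.0, -0.001]]
ft_force: [2.5, 1.2, 1.2]
grip_width: 0.0357
```

jog_arm(
  rows=[
    {"hand": 0.42,"dx": 0,"dy": 0,"dz": 0.09,"ax": 0,"ay": -0.6,"az": 0},
    {"hand": 0.42,"dx": 0,"dy": 0,"dz": 0.09,"ax": 0,"ay": -0.6,"az": 0},
    {"hand": 0.42,"dx": 0,"dy": 0,"dz": 0.09,"ax": 0,"ay": -0.6,"az": 0},
    {"hand": 0.42,"dx": 0,"dy": 0,"dz": 0,"ax": 0,"ay": 0,"az": 0},
    {"hand": 0.42,"dx": 0,"dy": 0,"dz": 0,"ax": 0,"ay": 0,"az": 0},
  ],
)

```text
time_s: 14.6
position: [0.4668, 0.1704, 0.0818]
tool_rot: [[-0.854, -0.0, -0.52], [0.52, -0.0, -0.854], [0.0, -1.0, 0.0]]
ft_force: [1.2, 0.3, 1.1]
grip_width: 0.0358
```

Run:
```python
from h import *
rep('L')
```

```text
t 14.6 pos [0.4668 0.1704 0.0818] r 0.0902 toolq 0.600 yaw -121.3 want 58.6 F tool xyz [-0.838  -1.0686 -0.848 ] gap 0.03579110152006604
```

jog_arm(
  rows=[
    {"hand": 0.42,"dx": 0,"dy": 0,"dz": 0.09,"ax": 0,"ay": -0.6,"az": 0},
    {"hand": 0.42,"dx": 0,"dy": 0,"dz": 0.09,"ax": 0,"ay": -0.6,"az": 0},
    {"hand": 0.42,"dx": 0,"dy": 0,"dz": 0.09,"ax": 0,"ay": -0.6,"az": 0},
    {"hand": 0.42,"dx": 0,"dy": 0,"dz": 0.09,"ax": 0,"ay": -0.6,"az": 0},
    {"hand": 0.42,"dx": 0,"dy": 0,"dz": 0,"ax": 0,"ay": 0,"az": 0},
  ],
)

```text
time_s: 15.02
position: [0.465, 0.1672, 0.0818]
tool_rot: [[-0.876, -0.0, -0.483], [0.483, -0.0, -0.876], [0.0, -1.0, 0.0]]
ft_force: [1.7, 0.2, 0.1]
grip_width: 0.0358
```

jog_arm(
  rows=[
    {"hand": 0.42,"dx": 0,"dy": 0,"dz": 0.09,"ax": 0,"ay": -0.6,"az": 0},
    {"hand": 0.42,"dx": 0,"dy": 0,"dz": 0.09,"ax": 0,"ay": -0.6,"az": 0},
    {"hand": 0.42,"dx": 0,"dy": 0,"dz": 0.09,"ax": 0,"ay": -0.6,"az": 0},
    {"hand": 0.42,"dx": 0,"dy": 0,"dz": 0,"ax": 0,"ay": 0,"az": 0},
    {"hand": 0.42,"dx": 0,"dy": 0,"dz": 0,"ax": 0,"ay": 0,"az": 0},
  ],
)

```text
time_s: 15.43
position: [0.464, 0.165, 0.0818]
tool_rot: [[-0.89, 0.001, -0.456], [0.456, 0.0, -0.89], [-0.0, -1.0, -0.001]]
ft_force: [4.4, 2.2, -1.5]
grip_width: 0.0359
```

Run:
```python
from h import *
rep('L')
```

```text
t 15.4333 pos [0.464  0.165  0.0818] r 0.0900 toolq 0.667 yaw -117.1 want 62.4 F tool xyz [-2.9127  1.4551 -3.9998] gap 0.03591002082721072
```

jog_arm(
  rows=[
    {"hand": 0.42,"dx": 0,"dy": 0,"dz": 0.09,"ax": 0,"ay": -0.6,"az": 0},
    {"hand": 0.42,"dx": 0,"dy": 0,"dz": 0.09,"ax": 0,"ay": -0.6,"az": 0},
    {"hand": 0.42,"dx": 0,"dy": 0,"dz": 0,"ax": 0,"ay": 0,"az": 0},
    {"hand": 0.42,"dx": 0,"dy": 0,"dz": 0,"ax": 0,"ay": 0,"az": 0},
    {"hand": 0.42,"dx": 0,"dy": 0,"dz": 0,"ax": 0,"ay": 0,"az": 0},
  ],
)

```text
time_s: 15.85
position: [0.4635, 0.1636, 0.0819]
tool_rot: [[-0.899, 0.001, -0.437], [0.437, 0.001, -0.899], [-0.001, -1.0, -0.001]]
ft_force: [4.9, 3.8, -2.2]
grip_width: 0.0358
```

Run:
```python
from h import *
rep('L','w12')
```

```text
t 15.85 pos [0.4635 0.1636 0.0819] r 0.0898 toolq 0.683 yaw -115.9 want 63.4 F tool xyz [-2.7681  2.2014 -5.5216] gap 0.0358365028444692
```

View pics/w12.png

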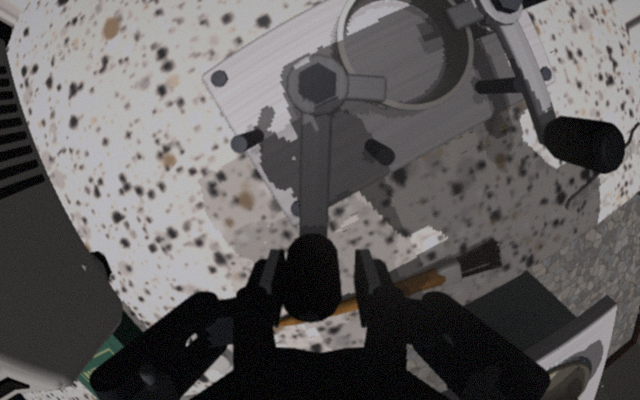

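jog_arm(
  rows=[
    {"hand": 0.42,"dx": 0,"dy": 0,"dz": 0.09,"ax": 0,"ay": -0.5,"az": 0},
    {"hand": 0.42,"dx": 0,"dy": 0,"dz": 0.09,"ax": 0,"ay": -0.5,"az": 0},
    {"hand": 0.42,"dx": 0,"dy": 0,"dz": 0,"ax": 0,"ay": 0,"az": 0},
    {"hand": 0.42,"dx": 0,"dy": 0,"dz": 0,"ax": 0,"ay": 0,"az": 0},
    {"hand": 0.42,"dx": 0,"dy": 0,"dz": 0,"ax": 0,"ay": 0,"az": 0},
  ],
)

```text
time_s: 16.32
position: [0.463, 0.1624, 0.0819]
tool_rot: [[-0.907, 0.002, -0.421], [0.421, 0.001, -0.907], [-0.001, -1.0, -0.002]]
ft_force: [5.7, 6.4, -3.0]
grip_width: 0.0361
```

Run:
```python
from h import *
rep('L')
```

```text
t 16.3167 pos [0.463  0.1624 0.0819] r 0.0897 toolq 0.698 yaw -114.9 want 64.3 F tool xyz [-2.4776  3.0134 -8.1957] gap 0.0360683652141864
```

jog_arm(
  rows=[
    {"hand": 0.42,"dx": 0,"dy": 0,"dz": -0.36,"ax": 0,"ay": 2.3,"az": 0},
    {"hand": 0.42,"dx": -0.01,"dy": 0,"dz": -0.36,"ax": 0,"ay": 2.3,"az": 0},
    {"hand": 0.42,"dx": -0.01,"dy": 0,"dz": -0.36,"ax": 0,"ay": 2.3,"az": 0},
    {"hand": 0.42,"dx": -0.01,"dy": 0,"dz": -0.36,"ax": 0,"ay": 2.3,"az": 0},
    {"hand": 0.42,"dx": -0.01,"dy": 0,"dz": -0.36,"ax": 0,"ay": 2.3,"az": 0},
  ],
)

```text
time_s: 16.73
position: [0.4703, 0.1767, 0.0815]
tool_rot: [[-0.804, -0.003, -0.595], [0.595, -0.001, -0.804], [0.002, -1.0, 0.003]]
ft_force: [-0.8, -1.9, 1.5]
grip_width: 0.036
```

jog_arm(
  rows=[
    {"hand": 0.42,"dx": 0,"dy": 0,"dz": -0.36,"ax": 0,"ay": 2.3,"az": 0},
    {"hand": 0.42,"dx": -0.01,"dy": 0,"dz": -0.36,"ax": 0,"ay": 2.3,"az": 0},
    {"hand": 0.42,"dx": -0.01,"dy": 0,"dz": -0.36,"ax": 0,"ay": 2.3,"az": 0},
    {"hand": 0.42,"dx": -0.01,"dy": 0,"dz": -0.36,"ax": 0,"ay": 2.3,"az": 0},
    {"hand": 0.42,"dx": -0.01,"dy": 0,"dz": -0.36,"ax": 0,"ay": 2.3,"az": 0},
  ],
)

```text
time_s: 17.15
position: [0.4819, 0.1901, 0.0814]
tool_rot: [[-0.669, -0.004, -0.743], [0.743, -0.001, -0.669], [0.002, -1.0, 0.004]]
ft_force: [-3.2, 0.1, 1.1]
grip_width: 0.0361
```

Run:
```python
from h import *
rep('L')
```

```text
t 17.15 pos [0.4819 0.1901 0.0814] r 0.0910 toolq 0.325 yaw -138.0 want 42.9 F tool xyz [ 2.2736 -1.0378  2.329 ] gap 0.03607209472523754
```

jog_arm(
  rows=[
    {"hand": 0.42,"dx": -0.03,"dy": 0,"dz": -0.36,"ax": 0,"ay": 2.3,"az": 0},
    {"hand": 0.42,"dx": -0.03,"dy": 0,"dz": -0.36,"ax": 0,"ay": 2.3,"az": 0},
    {"hand": 0.42,"dx": -0.02,"dy": 0,"dz": -0.36,"ax": 0,"ay": 2.3,"az": 0},
    {"hand": 0.42,"dx": -0.01,"dy": 0,"dz": -0.36,"ax": 0,"ay": 2.3,"az": 0},
    {"hand": 0.42,"dx": -0.01,"dy": 0,"dz": -0.27,"ax": 0,"ay": 1.8,"az": 0},
  ],
)

```text
time_s: 17.57
position: [0.4958, 0.1999, 0.0811]
tool_rot: [[-0.515, -0.005, -0.857], [0.857, -0.001, -0.515], [0.002, -1.0, 0.005]]
ft_force: [-3.7, 0.3, 0.3]
grip_width: 0.036
```

jog_arm(
  rows=[
    {"hand": 0.42,"dx": 0,"dy": 0,"dz": -0.18,"ax": 0,"ay": 1.1,"az": 0},
    {"hand": 0.42,"dx": -0.01,"dy": 0,"dz": -0.18,"ax": 0,"ay": 0.5,"az": 0},
    {"hand": 0.42,"dx": -0.01,"dy": 0,"dz": -0.18,"ax": 0,"ay": 0.5,"az": 0},
    {"hand": 0.42,"dx": -0.01,"dy": 0,"dz": -0.09,"ax": 0,"ay": 0,"az": 0},
    {"hand": 0.42,"dx": 0,"dy": 0,"dz": 0,"ax": 0,"ay": 0,"az": 0},
  ],
)

```text
time_s: 17.98
position: [0.5032, 0.203, 0.0817]
tool_rot: [[-0.485, -0.001, -0.875], [0.875, -0.0, -0.485], [0.0, -1.0, 0.001]]
ft_force: [-2.3, 0.9, -0.9]
grip_width: 0.0359
```

Run:
```python
from h import *
rep('L'); print(cur()[2]["q"])
```

```text
t 17.9833 pos [0.5032 0.203  0.0817] r 0.0893 toolq 0.049 yaw -151.0 want 27.1 F tool xyz [1.847  0.9099 1.5527] gap 0.03590042481822183
[  9.4608  30.0238  88.0424  -0.0033  61.9652 160.4552]
```

jog_arm(
  rows=[
    {"hand": 0.42,"dx": -0.01,"dy": 0,"dz": -0.18,"ax": 0,"ay": 0.5,"az": 0},
    {"hand": 0.42,"dx": -0.01,"dy": 0,"dz": -0.18,"ax": 0,"ay": 0.5,"az": 0},
    {"hand": 0.42,"dx": -0.01,"dy": 0,"dz": -0.09,"ax": 0,"ay": 0.5,"az": 0},
    {"hand": 0.42,"dx": 0,"dy": 0,"dz": -0.09,"ax": 0,"ay": 0,"az": 0},
    {"hand": 0.42,"dx": 0,"dy": 0,"dz": 0,"ax": 0,"ay": 0,"az": 0},
  ],
)

```text
time_s: 18.4
position: [0.5084, 0.2053, 0.0819]
tool_rot: [[-0.461, 0.0, -0.887], [0.887, 0.0, -0.461], [-0.0, -1.0, -0.0]]
ft_force: [-2.1, 0.1, -0.7]
grip_width: 0.0362
```

Run:
```python
from h import *
rep('L','w13')
```

```text
t 18.4 pos [0.5084 0.2053 0.0819] r 0.0892 toolq -0.016 yaw -152.5 want 23.3 F tool xyz [1.072  0.7204 1.835 ] gap 0.03620625376119011
```

View pics/w13.png

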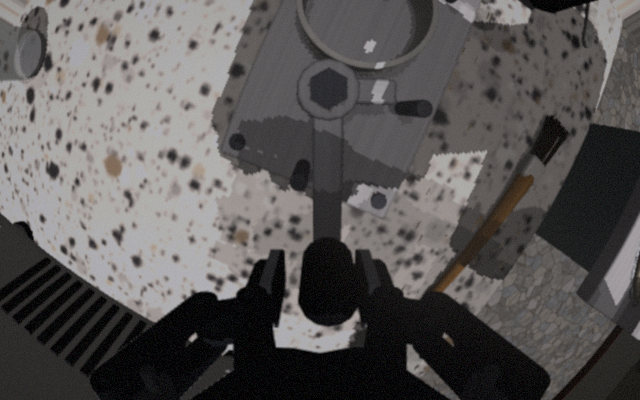

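Nearly on the outer pin (pin at ~(300,172), bar edge ~(313,180)). Continuing in small steps until the force rises.

jog_arm(
  rows=[
    {"hand": 0.42,"dx": -0.01,"dy": 0,"dz": -0.09,"ax": 0,"ay": 0.3,"az": 0},
    {"hand": 0.42,"dx": -0.01,"dy": 0,"dz": -0.09,"ax": 0,"ay": 0.3,"az": 0},
    {"hand": 0.42,"dx": -0.01,"dy": 0,"dz": -0.09,"ax": 0,"ay": 0.3,"az": 0},
    {"hand": 0.42,"dx": 0,"dy": 0,"dz": 0,"ax": 0,"ay": 0,"az": 0},
    {"hand": 0.42,"dx": 0,"dy": 0,"dz": 0,"ax": 0,"ay": 0,"az": 0},
  ],
)

```text
time_s: 18.87
position: [0.5109, 0.2063, 0.0819]
tool_rot: [[-0.447, 0.001, -0.894], [0.894, 0.0, -0.447], [-0.0, -1.0, -0.001]]
ft_force: [-2.1, 1.2, 0.5]
grip_width: 0.0355
```

Run:
```python
from h import *
rep('L')
```

```text
t 18.8667 pos [0.5109 0.2063 0.0819] r 0.0891 toolq -0.046 yaw -153.4 want 21.6 F tool xyz [ 2.0165 -0.5011  1.3166] gap 0.035529607495455306
```

jog_arm(
  rows=[
    {"hand": 0.42,"dx": 0,"dy": 0,"dz": -0.06,"ax": 0,"ay": 0,"az": 0},
    {"hand": 0.42,"dx": 0,"dy": 0,"dz": -0.06,"ax": 0,"ay": 0,"az": 0},
    {"hand": 0.42,"dx": 0,"dy": 0,"dz": -0.06,"ax": 0,"ay": 0,"az": 0},
    {"hand": 0.42,"dx": 0,"dy": 0,"dz": 0,"ax": 0,"ay": 0,"az": 0},
    {"hand": 0.42,"dx": 0,"dy": 0,"dz": 0,"ax": 0,"ay": 0,"az": 0},
  ],
)

```text
time_s: 19.28
position: [0.5124, 0.2071, 0.0818]
tool_rot: [[-0.447, 0.0, -0.894], [0.894, 0.0, -0.447], [-0.0, -1.0, -0.0]]
ft_force: [-2.6, -0.1, 0.3]
grip_width: 0.0358
```

Run:
```python
from h import *
rep('L')
```

```text
t 19.2833 pos [0.5124 0.2071 0.0818] r 0.0894 toolq -0.064 yaw -153.4 want 20.6 F tool xyz [ 1.0643 -0.26    2.3271] gap 0.03584860849991205
```

jog_arm(
  rows=[
    {"hand": 0.42,"dx": -0.01,"dy": 0,"dz": -0.06,"ax": 0,"ay": 0,"az": 0},
    {"hand": 0.42,"dx": 0,"dy": 0,"dz": -0.06,"ax": 0,"ay": 0,"az": 0},
    {"hand": 0.42,"dx": 0,"dy": 0,"dz": 0,"ax": 0,"ay": 0,"az": 0},
    {"hand": 0.42,"dx": 0,"dy": 0,"dz": 0,"ax": 0,"ay": 0,"az": 0},
    {"hand": 0.42,"dx": 0,"dy": 0,"dz": 0,"ax": 0,"ay": 0,"az": 0},
  ],
)

```text
time_s: 19.7
position: [0.5132, 0.2074, 0.0818]
tool_rot: [[-0.447, -0.001, -0.894], [0.894, -0.0, -0.447], [0.0, -1.0, 0.001]]
ft_force: [-4.6, 0.2, 1.4]
grip_width: 0.0361
```

Run:
```python
from h import *
rep('L')
```

```text
t 19.7 pos [0.5132 0.2074 0.0818] r 0.0894 toolq -0.074 yaw -153.4 want 20.0 F tool xyz [ 2.2309 -1.3581  3.9803] gap 0.036125610452666795
```

jog_arm(
  rows=[
    {"hand": 0.42,"dx": 0,"dy": 0,"dz": -0.06,"ax": 0,"ay": 0,"az": 0},
    {"hand": 0.42,"dx": 0,"dy": 0,"dz": -0.06,"ax": 0,"ay": 0,"az": 0},
    {"hand": 0.42,"dx": 0,"dy": 0,"dz": 0,"ax": 0,"ay": 0,"az": 0},
    {"hand": 0.42,"dx": 0,"dy": 0,"dz": 0,"ax": 0,"ay": 0,"az": 0},
    {"hand": 0.42,"dx": 0,"dy": 0,"dz": 0,"ax": 0,"ay": 0,"az": 0},
  ],
)

```text
time_s: 20.12
position: [0.5133, 0.2075, 0.0817]
tool_rot: [[-0.448, -0.003, -0.894], [0.894, -0.001, -0.448], [0.0, -1.0, 0.003]]
ft_force: [-10.1, -2.4, 4.0]
grip_width: 0.0354
```

Run:
```python
from h import *
import cv2
rep('L','w14')
im=cv2.imread("pics/w14.png")[60:260,220:420]; cv2.imwrite("pics/w14c.png",cv2.resize(im,None,fx=3,fy=3))
```

```text
t 20.1167 pos [0.5133 0.2075 0.0817] r 0.0895 toolq -0.075 yaw -153.4 want 19.9 F tool xyz [ 2.3805 -4.0127 10.1422] gap 0.03542328683465824
```

View pics/w14c.png

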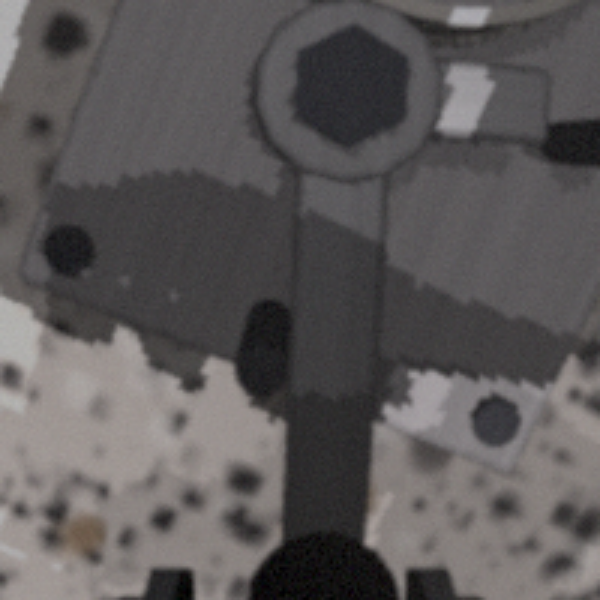

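jog_arm(
  rows=[
    {"hand": 0.42,"dx": 0,"dy": 0,"dz": 0.2,"ax": 0,"ay": 0,"az": 0},
    {"hand": 0.5,"dx": 0,"dy": 0,"dz": 0.2,"ax": 0,"ay": 0,"az": 0},
    {"hand": 0.5,"dx": 0,"dy": 0,"dz": 0.1,"ax": 0,"ay": 0,"az": 0},
    {"hand": 0.5,"dx": 0,"dy": 0,"dz": 0,"ax": 0,"ay": 0,"az": 0},
    {"hand": 0.5,"dx": 0,"dy": 0,"dz": 0,"ax": 0,"ay": 0,"az": 0},
  ],
)

```text
time_s: 20.58
position: [0.5105, 0.2058, 0.082]
tool_rot: [[-0.447, 0.001, -0.894], [0.894, 0.0, -0.447], [-0.0, -1.0, -0.001]]
ft_force: [-1.1, 0.5, -0.2]
grip_width: 0.0424
```

Run:
```python
from h import *
rep('L','w15')
```

```text
t 20.5833 pos [0.5105 0.2058 0.082 ] r 0.0889 toolq -0.039 yaw -153.4 want 22.0 F tool xyz [0.9308 0.1535 0.8104] gap 0.04240214623665627
```

View pics/w15.png

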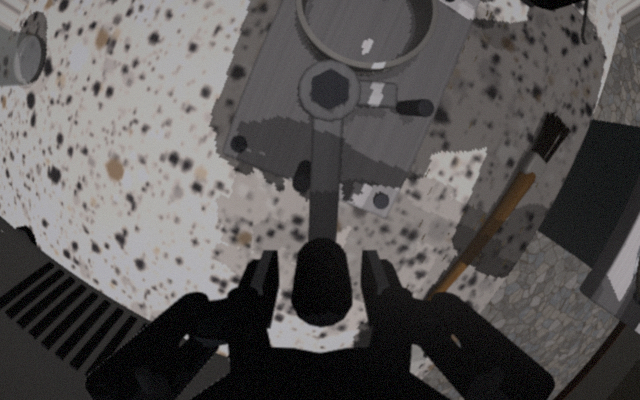

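Knob is free between the pads. Lifting clear.

jog_arm(
  rows=[
    {"hand": 0.5,"dx": 0,"dy": -1.5,"dz": 0,"ax": 0,"ay": 0,"az": 0},
    {"hand": 0.5,"dx": 0,"dy": -3,"dz": 0,"ax": 0,"ay": 0,"az": 0},
    {"hand": 0.5,"dx": 0,"dy": -3,"dz": 0,"ax": 0,"ay": 0,"az": 0},
    {"hand": 0.5,"dx": 0,"dy": -3,"dz": 0,"ax": 0,"ay": 0,"az": 0},
    {"hand": 0.5,"dx": 0,"dy": -1.5,"dz": 0,"ax": 0,"ay": 0,"az": 0},
  ],
)

```text
time_s: 21.05
position: [0.5111, 0.206, 0.2056]
tool_rot: [[-0.447, 0.005, -0.894], [0.894, 0.001, -0.447], [-0.002, -1.0, -0.005]]
ft_force: [0.3, -0.5, 0.5]
grip_width: 0.0429
```

Run:
```python
from h import *
p,y,s=cur();R=np.array(s["tool_rot"])
rep('L','w16')
print("knobs open/closed px",wpix([*knob('L',0),.118],p,R),wpix([*knob('R',1.22),.118],p,R))
# move back toward robot for a clear top view
plan([(.36,.02,.25,-95,10)],.5)
```

```text
t 21.05 pos [0.5111 0.206  0.2056] r 0.0889 toolq -0.046 yaw -153.4 want 21.6 F tool xyz [-0.632  -0.5289 -0.037 ] gap 0.04287083262979604
knobs open/closed px [323.9682 212.0489] [487.4733  15.9086]
{"hand":0.5,"dx":-1,"dy":-0.4,"dz":2.2,"ax":0,"ay":-5.8,"az":0}
{"hand":0.5,"dx":-0.7,"dy":-0.5,"dz":2.3,"ax":0,"ay":-5.9,"az":0}
{"hand":0.5,"dx":-0.6,"dy":-0.4,"dz":2.3,"ax":0,"ay":-5.8,"az":0}
{"hand":0.5,"dx":-0.2,"dy":-0.4,"dz":2.4,"ax":0,"ay":-5.9,"az":0}
{"hand":0.5,"dx":-0.1,"dy":-0.4,"dz":2.4,"ax":0,"ay":-5.8,"az":0}  <<
{"hand":0.5,"dx":0.2,"dy":-0.5,"dz":2.4,"ax":0,"ay":-5.8,"az":0}
{"hand":0.5,"dx":0.5,"dy":-0.4,"dz":2.4,"ax":0,"ay":-5.9,"az":0}
{"hand":0.5,"dx":0.7,"dy":-0.4,"dz":2.3,"ax":0,"ay":-5.8,"az":0}
{"hand":0.5,"dx":0.9,"dy":-0.5,"dz":2.2,"ax":0,"ay":-5.9,"az":0}
{"hand":0.5,"dx":1.1,"dy":-0.4,"dz":2.1,"ax":0,"ay":-5.8,"az":0}  <<
end [0.3601 0.02   0.2502] -95.00993609932004
```

View pics/w16.png

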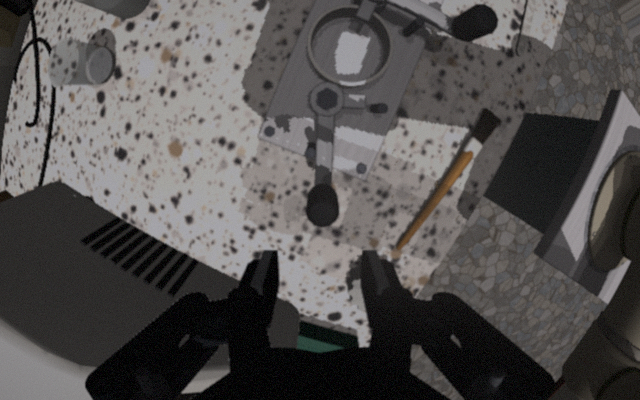

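jog_arm(
  rows=[
    {"hand": 0.5,"dx": -1,"dy": -0.4,"dz": 2.2,"ax": 0,"ay": -5.8,"az": 0},
    {"hand": 0.5,"dx": -0.7,"dy": -0.5,"dz": 2.3,"ax": 0,"ay": -5.9,"az": 0},
    {"hand": 0.5,"dx": -0.6,"dy": -0.4,"dz": 2.3,"ax": 0,"ay": -5.8,"az": 0},
    {"hand": 0.5,"dx": -0.2,"dy": -0.4,"dz": 2.4,"ax": 0,"ay": -5.9,"az": 0},
    {"hand": 0.5,"dx": -0.1,"dy": -0.4,"dz": 2.4,"ax": 0,"ay": -5.8,"az": 0},
  ],
)

```text
time_s: 21.52
position: [0.4334, 0.112, 0.2226]
tool_rot: [[-0.83, -0.0, -0.558], [0.558, -0.0, -0.83], [0.0, -1.0, 0.0]]
ft_force: [0.3, -0.0, 0.3]
grip_width: 0.0426
```

jog_arm(
  rows=[
    {"hand": 0.5,"dx": 0.2,"dy": -0.5,"dz": 2.4,"ax": 0,"ay": -5.8,"az": 0},
    {"hand": 0.5,"dx": 0.5,"dy": -0.4,"dz": 2.4,"ax": 0,"ay": -5.9,"az": 0},
    {"hand": 0.5,"dx": 0.7,"dy": -0.4,"dz": 2.3,"ax": 0,"ay": -5.8,"az": 0},
    {"hand": 0.5,"dx": 0.9,"dy": -0.5,"dz": 2.2,"ax": 0,"ay": -5.9,"az": 0},
    {"hand": 0.5,"dx": 1.1,"dy": -0.4,"dz": 2.1,"ax": 0,"ay": -5.8,"az": 0},
  ],
)

```text
time_s: 21.93
position: [0.3576, 0.0189, 0.2448]
tool_rot: [[-0.997, 0.0, -0.082], [0.082, -0.0, -0.997], [-0.0, -1.0, 0.0]]
ft_force: [-0.2, 0.3, 0.2]
grip_width: 0.0423
```

jog_arm(
  rows=[
    {"hand": 0.5,"dx": 0,"dy": 0,"dz": 0,"ax": 0,"ay": 0,"az": 0},
    {"hand": 0.5,"dx": 0,"dy": 0,"dz": 0,"ax": 0,"ay": 0,"az": 0},
    {"hand": 0.5,"dx": 0,"dy": 0,"dz": 0,"ax": 0,"ay": 0,"az": 0},
    {"hand": 0.5,"dx": 0,"dy": 0,"dz": 0,"ax": 0,"ay": 0,"az": 0},
    {"hand": 0.5,"dx": 0,"dy": 0,"dz": 0,"ax": 0,"ay": 0,"az": 0},
  ],
)

```text
time_s: 22.35
position: [0.3587, 0.0201, 0.2445]
tool_rot: [[-0.996, -0.001, -0.087], [0.087, 0.0, -0.996], [0.001, -1.0, -0.0]]
ft_force: [-0.2, 0.1, -0.5]
grip_width: 0.0429
```

Run:
```python
from h import *
import cv2
p,y,s=cur();R=np.array(s["tool_rot"])
print(p,y,s["ft_force"],s["time_s"])
for n in ("side","wrist","top"):
    im=imaging.get_image(n); cv2.imwrite(f"pics/{n}20.png",im[:,:,::-1])
im=cv2.imread("pics/side20.png")[140:285,270:400]; cv2.imwrite("pics/side20c.png",cv2.resize(im,None,fx=4,fy=4,interpolation=cv2.INTER_CUBIC))
for sd,q in (("L",0),("R",1.22)):
    X=[*knob(sd,q),.118]; print(sd,"side",(proj("side",X)-[270,140])*4,"wrist",wpix(X,p,R),"top",proj("top",X))
```

```text
[0.3587 0.0201 0.2445] -95.00512131018623 [-0.2294  0.1274 -0.4634] 22.35
L side [344.4183 390.8967] wrist [118.7489  69.2535] top [229.497  236.4489]
R side [377.9097 113.0159] wrist [335.7183  76.4468] top [342.2582 257.2925]
```

View pics/side20c.png

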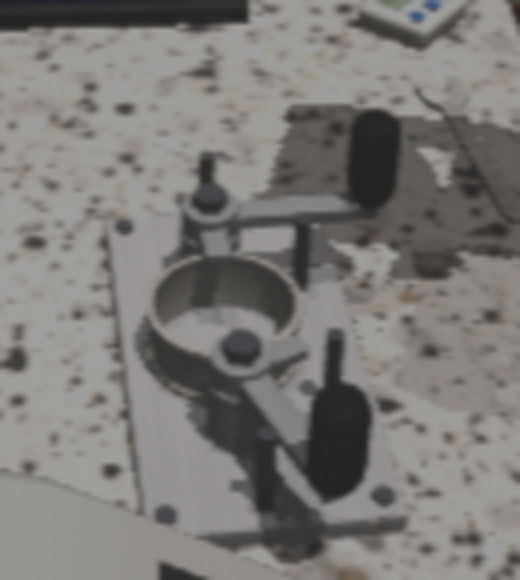

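View pics/wrist20.png

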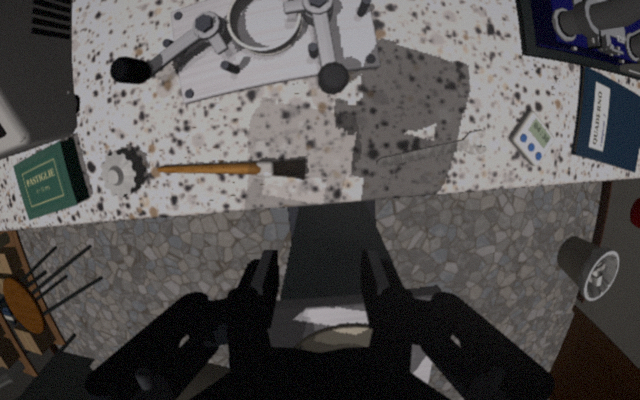

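View pics/top20.png

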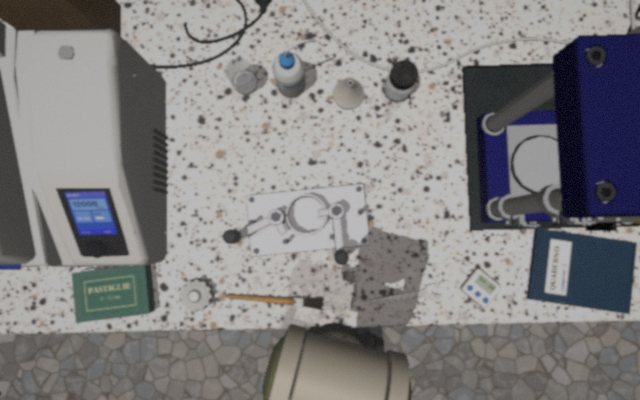

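```bash
python3 -c "
from rig import job; print(job.close_job())"
```

```text
the job is handed in; nothing more can be done
None
```

The check is done and handed in at about 22.5 s. The left lever jams and is back fully open; the right lever is good and stays fully closed.

- **Right lever:** I swung it in from about 0.2 rad with the knob loosely between the fingers. It ran freely past 0.65 rad with 1 to 3 N. It then came up against its inner stop, where the tool stopped moving and the force rose to 11.7 N.
- **Left lever:** I swung it in from about 0.08 rad. It met the jam at about 0.63 to 0.65 rad, and the force climbed to 8.2 N at about 2.7 N per 0.015 rad. I stopped there and swung it back freely onto its outer stop, where the force rose to 10.1 N with the tool stopped.

**Last checks:** with the arm withdrawn and touching nothing, the side, top and wrist pictures show the right lever closed and the left fully open. Both knob tops lie within about 1 pixel of the predicted stop positions in the side picture.

**Disagreements:** the tool angle read about 0.03 rad past nominal at both stops (toolq 1.294 and −0.075, before taking off about 0.04 rad for the gap between knob and pad). I put this down to finger play and calibration, so I relied on the force rise and the pictures. My first four move calls were refused for missing keys and moved nothing.

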